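Gauge the drilled bearing blocks

TASK

Take the pin gauge out of its open box and try it, held upright, in the bore of each drilled block on the bench, going by end paint in the order white, yellow, red, green, blue, black (some colours are missing): lower it without forcing until it either goes in down to its collar or stops on the mouth of the bore. Put the blocks that take the pin in the grey tray and those that refuse it in the orange tray, lying within the tray and not piled more than two high. Put the gauge back in its box and lower the lid fully closed; leave everything else on the bench where it is.

Things in the scene. Friction and masses are not known exactly. Their poses are not given: they have to be found in the camera images.
- block_white: a drilled maple bearing block with both ends painted white: 76 mm (x) x 46 mm (y) x 36 mm tall, about 0.12 kg, loose on the bench, sometimes absent. Origin at the centre of its underside; x along its length, z up. One vertical bore goes right through its middle (on the z axis): either drilled to size (32 mm) or undersize (26 mm), which the gauge tells.
- block_yellow: a drilled maple bearing block with both ends painted yellow: 76 mm (x) x 46 mm (y) x 36 mm tall, about 0.12 kg, loose on the bench, sometimes absent. Origin at the centre of its underside; x along its length, z up. One vertical bore goes right through its middle (on the z axis): either drilled to size (32 mm) or undersize (26 mm), which the gauge tells.
- block_red: a drilled maple bearing block with both ends painted red: 76 mm (x) x 46 mm (y) x 36 mm tall, about 0.12 kg, loose on the bench, sometimes absent. Origin at the centre of its underside; x along its length, z up. One vertical bore goes right through its middle (on the z axis): either drilled to size (32 mm) or undersize (26 mm), which the gauge tells.
- block_green: a drilled maple bearing block with both ends painted green: 76 mm (x) x 46 mm (y) x 36 mm tall, about 0.12 kg, loose on the bench, sometimes absent. Origin at the centre of its underside; x along its length, z up. One vertical bore goes right through its middle (on the z axis): either drilled to size (32 mm) or undersize (26 mm), which the gauge tells.
- block_blue: a drilled maple bearing block with both ends painted blue: 76 mm (x) x 46 mm (y) x 36 mm tall, about 0.12 kg, loose on the bench, sometimes absent. Origin at the centre of its underside; x along its length, z up. One vertical bore goes right through its middle (on the z axis): either drilled to size (32 mm) or undersize (26 mm), which the gauge tells.
- block_black: a drilled maple bearing block with both ends painted black: 76 mm (x) x 46 mm (y) x 36 mm tall, about 0.12 kg, loose on the bench, sometimes absent. Origin at the centre of its underside; x along its length, z up. One vertical bore goes right through its middle (on the z axis): either drilled to size (32 mm) or undersize (26 mm), which the gauge tells.
- gauge: the pin gauge, loose, 0.22 kg, at the start standing upright in its open box: bottom to top a steel pin 28 mm in diameter and 30 mm long, a brass collar 38 mm in diameter and 8 mm thick, a green round handle 24 mm in diameter and 47 mm long; 85 mm in all. Origin at the centre of the pin's lower face; z along the axis towards the handle.
- case: the blue gauge box, fixed to the bench, on the left or right of the blocks: 130 mm (x) x 150 mm (y) x 100 mm tall outside, walls and floor 5 mm thick. Origin at the centre of its underside, x away from the robot towards the hinge, z up.
- lid (a joint): angle of the box's lid: 0 closed flat on the box, about 1.6 to 1.85 at the start (standing open). The stiff hinge holds the lid at any angle; 1 to 3 N at its free edge moves it.
- lid_hinge (a point): a point on the hinge line of the lid, middle of the box's far (+x) rim, 100 mm above the box's underside. The lid is a plate 130 mm from hinge to free edge, 150 mm wide, 8 mm thick, lying above the hinge line when closed.
- lid_handle (a point): end of the black knob on the lid's outer face (the top when closed), 35 mm off that face, centred in width, 100 mm from the hinge line; the knob is the only thing on the lid.
- tray_pass: the grey steel tray for blocks that take the pin, fixed: 110 mm (x) x 220 mm (y) x 24 mm tall outside, walls and floor 4 mm. Origin at the centre of its underside.
- tray_reject: the orange plastic tray for blocks that refuse the pin, fixed: the same size as the grey tray. Origin at the centre of its underside.
- charger: a grey and black battery charger, 110 x 130 x 95 mm, fixed, across the bench from the gauge box; not part of the job. Origin at the centre of its underside.
- tape_measure: yellow tape measure, 65 mm square, 38 mm thick; loose, a bystander to be left alone. Origin at its underside's centre.
- sanding_block: cork sanding block 110 x 60 x 36 mm; loose, a bystander to be left alone. Origin at its underside's centre.
- glue: white glue bottle, 60 mm across, 160 mm tall; loose, a bystander to be left alone. Origin at its underside's centre.
- varnish: tin, 74 mm across, 100 mm tall; loose, a bystander to be left alone. Origin at its underside's centre.
- screwdriver: screwdriver lying along its x; loose, a bystander to be left alone. Origin at its underside's centre.
- wrench: wrench lying along its x; loose, a bystander to be left alone. Origin at its underside's centre.
- dust_brush: brush lying along its x; loose, a bystander to be left alone. Origin at its underside's centre.
Mind the look-alikes: they are no part of the job. Of the things like the case, leave any that is turquoise; of the rest the larger one is meant. What is shaped like the gauge but purple is not meant.

How it is judged:
By the outcome, as a careful person would: the job done as asked, in the order asked, and still so for the second after the job is handed in, with the robot touching nothing.
Of block_white, block_yellow, block_red, block_green, block_blue, block_black only 3 to 4 are there at a start; the rules pass over those that are not, and their reading is None.
At some moment in a run one of block_white, block_yellow, block_red, block_green, block_blue, block_black may be knocked a few centimetres aside while the robot is not near it.
It also fails if it takes over 210 s, if anything falls off the work surface, if the arm or the gripper's body presses on something with over 40 N, if the wrist force passes 120 N, or if a joint passes its speed limit or range.

ROBOT

A 6-joint arm with a two-finger parallel gripper is mounted at the origin on the work surface. World frame = base frame: x ahead of the robot, y to its left, z up, the work surface at z = 0. Lengths are in mm, angles in rad, forces in N, time in s.
With the tool pointing down it reaches from about 275 to 750 mm from the base axis. Payload 10.2 kg.
Tool frame: the origin (TCP) lies between the finger pads; the fingertips stand 19 mm ahead of it and the grasp point (between the pads) is the TCP; z points along the fingers, y is the line along which they close (so a half turn about z gives the same grasp; the last joint's range is limited). The gripper opens to 85 mm and grips with 20 to 120 N. Pads are 22 mm wide; open, the fingers measure 114 mm over their backs; the gripper's body (76 mm by 85 mm) begins 54 mm behind the grasp point. The pads swing forward as they close: fully open they stand 13 mm farther back than shut.
Start: joints at [-1.48, 0.313, 1.498, -0, 1.331, -0.223], TCP at [162.042, -499.373, 250.294] pointing down, gripper open.
Joint ranges: [-2.94, 2.94], [-0.97, 2.17], [0.19, 2.56], [-1.23, 4.37], [0.02, 3.11], [-2.88, 2.88]. Speed limits (rad/s): [2.39, 2.39, 3.01, 3.14, 3.14, 3.14].

INTERFACE

Orientations are given as a unit quaternion [w, x, y, z].
In Python, from rig import sense, capture, finish_job gives the robot as it stands. The module is installed in compiled form; this text tells all that it offers.
- The arm moves only by the tool move_arm, never from a script. Its argument "moves" is a list of rows, each an object with "turn": the turn, a rotation vector about the tool's x, y, z in rad, a list of three; "translation": the shift along the tool's x, y, z in mm, a list of three; "hand": the opening, from 0 (shut) to 1 (fully open). In form: [{"turn": [wx, wy, wz], "translation": [x, y, z], "hand": hand}, ...]. A call has 1 to 10 rows; each row shifts and turns the commanded pose from where the row before left it, along the tool's axes as they then stand; what a row does not reach is not made up. A row lasts 1/12 s, in which the tool goes at most 41.7 mm and 7.16 degrees, less where a joint would pass 70% of its speed; a pose out of reach is approached as far as the arm can. A call with a gripper value outside its range is refused whole. The fingers move at their own pace and stop on an object; "grip_force" is the grip in N (left out, the last holds). Time passes only in rows, so rows that do not move let the fingers close. It gives the time, the measured TCP pose, the force, the opening and the grip force at its end, in the units of the state.
- sense(): the state, without advancing time (a new reading comes with each control period).
- capture(name): name is "scene" or "top" or "wrist"; returns a dict with "image" (400x640x3 uint8, blue, green, red), "z_map" (400x640 float32, mm along the optical axis (not along the pixel's ray), 0 where there is no reading), "vertical_fov" (degrees; the focal length in pixels is half the picture's height over the tangent of half this angle, whatever the lens; pixels are square), "cx", "cy" (the principal point, pixels), "R" (3x3) and "t" (3): a world point X has camera coordinates R X + t; the wrist camera has in their place "T_tool_cam" (4x4, takes a point from camera to tool coordinates, whose origin is the TCP and whose axes are the flange's). Camera axes: x right, y down, z forward; pixel columns grow to the right and rows downward; lengths in mm; the calibration is good to about 2 mm. A picture is of the moment at which its call begins: read the wrist's pose just before it.
- finish_job(): hands the job in; it is judged then, once.
The state is a dict: "time_s": time; "joints": joint angles; "dq": joint speeds; "tau": joint torques, N m; "eef_pos": TCP position; "ee_rot": TCP orientation; "force": force on the tool from outside, world axes, zero at the start; "wrist_torque": the same for the moment, N m; "grip_width": opening from 0.0 (shut) to 1.0 (fully open); "grip_force": force on a finger pad.
Only numpy, scipy, OpenCV 4.12 (cv2) and the standard library are available. Lean on these libraries where they do the work, as an engineer would, in place of code of your own. Each camera call takes 0.05 s, during which the arm holds its last target. There are 200 camera calls.

## Working session

There is one attempt and no reset: what is moved stays moved. The work goes in short steps, Python scripts to look and compute and a tool call to move; the robot and the scene stay as the last step left them, time stands still between calls to the robot, and variables do not carry over. Pictures are saved under pics/ and viewed, at most 14 in all, crops included, and the job is handed in when it is done.

Besides the shell and the picture viewer there is one more tool, called after "Emit:" as a command line: name --argument value ..., lists and objects as JSON in quotes. move_arm: Moves the arm, as the interface text tells. Its arguments: {"type":"object","properties":{"moves":{"type":"array","items":{"type":"object","properties":{"turn":{"type":"array","items":{"type":"number"}},"translation":{"type":"array","items":{"type":"number"}},"hand":{"type":"number"}}}},"grip_force":{"type":"number"}},"required":["moves"]}

```bash
mkdir -p pics
cat > h.py <<'E'
import numpy as np,cv2
from scipy.spatial.transform import Rotation as Ro
from rig import sense,capture,finish_job
def cap(n):
    s=sense(); c=capture(n); f=200/np.tan(np.radians(c["vertical_fov"])/2)
    if "R" in c: R=np.array(c["R"]);t=np.array(c["t"]); Rw=R.T; o=-R.T@t
    else:
        T=np.array(c["T_tool_cam"]); q=s["ee_rot"]; Rt=Ro.from_quat([q[1],q[2],q[3],q[0]]).as_matrix()
        Rw=Rt@T[:3,:3]; o=Rt@T[:3,3]+np.array(s["eef_pos"])
    z=c["z_map"]; v,u=np.mgrid[:400,:640]
    P=np.stack([(u-c["cx"])/f*z,(v-c["cy"])/f*z,z],-1)@Rw.T+o
    P[z==0]=np.nan
    return c["image"],P,dict(f=f,cx=c["cx"],cy=c["cy"],R=Rw,o=o)
def st():
    s=sense(); print({k:np.round(s[k],3).tolist() for k in("time_s","joints","eef_pos","ee_rot","force","grip_width","grip_force")})
E
python3 - <<'E'
from h import *
st()
for n in("top","scene"):
    im,P,k=cap(n); print(n,k["o"].round(),np.round(k["R"],2).tolist(),k["f"]); cv2.imwrite(f"pics/{n}0.png",cv2.resize(im,(800,500))); np.save(f"{n}0.npy",P)
E
```

```text
{'time_s': 0.0, 'joints': [-1.48, 0.313, 1.498, 0.0, 1.331, -0.223], 'eef_pos': [162.02, -499.133, 249.722], 'ee_rot': [-0.001, 0.988, 0.156, 0.0], 'force': [0.195, 0.796, -0.275], 'grip_width': 0.998, 'grip_force': 0.0}
top [ 422.   97. 1247.] [[-0.02, -1.0, 0.09], [-1.0, 0.02, 0.0], [-0.0, -0.09, -1.0]] 396.19685828963617
scene [971. 703. 862.] [[-0.82, 0.4, -0.4], [0.57, 0.59, -0.57], [0.0, -0.7, -0.72]] 374.3006497533665
```

View pics/top0.png

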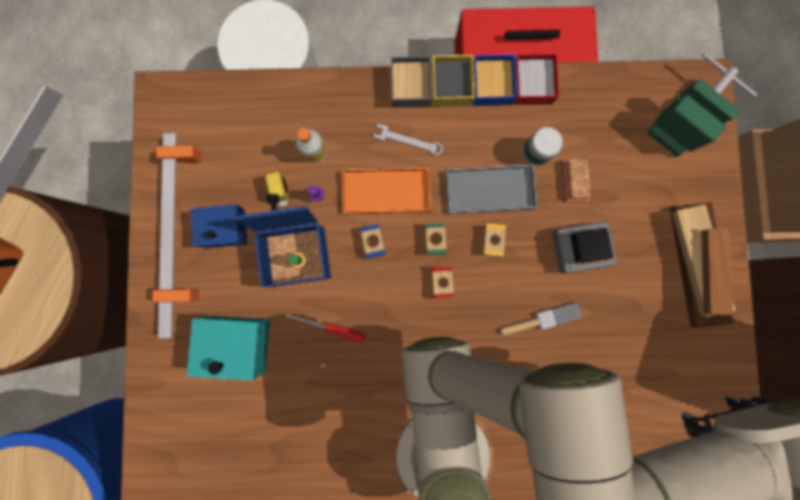

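View pics/scene0.png

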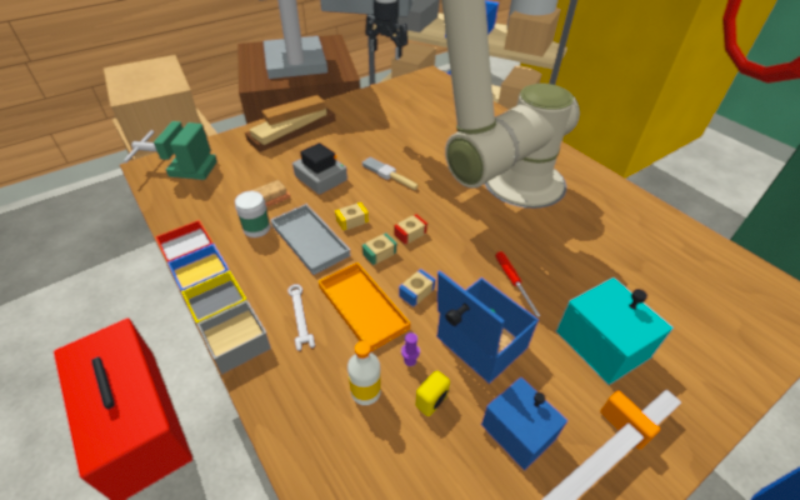

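The top view shows four blocks: blue (372,241), green (436,238), yellow (495,239) and red (442,282). It also shows the open blue box (292,252) with the gauge at (295,259), the orange tray (385,190) and the grey tray (490,190). White and black are absent, and the lid leans back at the box's far side.

```bash
cat >> h.py <<'E'
def comps(P,zlo,zhi,xr,yr,minA=60):
    m=((P[...,2]>zlo)&(P[...,2]<zhi)&(P[...,0]>xr[0])&(P[...,0]<xr[1])&(P[...,1]>yr[0])&(P[...,1]<yr[1])).astype(np.uint8)
    n,l,s,_=cv2.connectedComponentsWithStats(m)
    out=[]
    for i in range(1,n):
        if s[i,4]<minA: continue
        q=P[l==i]; (c,wh,a)=cv2.minAreaRect(q[:,:2].astype(np.float32))
        if wh[0]<wh[1]: a+=90; wh=wh[::-1]
        out.append((np.round(c,1).tolist(),np.round(wh,1).tolist(),round((a+90)%180-90,1),np.round(np.percentile(q[:,2],[10,50,90]),1).tolist(),int(s[i,4]),(l==i)))
    return out
E
python3 - <<'E'
from h import *
for n in("top","scene"):
    P=np.load(n+"0.npy"); im,_,k=cap(n); print(n, "bench z",np.nanmedian(P[...,2][(P[...,0]>300)&(P[...,0]<340)&(abs(P[...,1])<60)]))
    for nm,a in dict(blocks=(26,45,(300,520),(-130,200)),trays=(15,30,(480,680),(-200,250)),rim=(88,107,(300,520),(170,420)),knob=(70,87,(320,480),(190,360)),all3=(8,200,(250,520),(-200,420))).items():
        for r in comps(P,*a): print(nm,r[:5],im[r[5]].mean(0).round().tolist())
E
```

```text
top bench z 2.06264264578067
blocks ([503.0, 6.6], [46.3, 30.7], 89.6, [34.3, 37.4, 40.3], 137) [93.0, 128.0, 139.0]
blocks ([501.4, -121.2], [34.1, 20.4], -6.7, [33.0, 37.3, 40.3], 77) [90.0, 150.0, 191.0]
blocks ([505.0, 158.9], [46.6, 37.0], -79.2, [34.8, 38.0, 40.6], 138) [111.0, 119.0, 135.0]
blocks ([419.6, -6.5], [76.5, 46.1], 3.1, [34.4, 37.2, 40.5], 335) [85.0, 118.0, 180.0]
trays ([639.2, 50.1], [83.1, 62.6], -1.4, [21.9, 24.7, 27.6], 74) [49.0, 96.0, 176.0]
trays ([607.4, 179.9], [168.9, 71.7], 61.7, [20.5, 24.9, 27.3], 119) [50.0, 99.0, 180.0]
trays ([596.5, -80.0], [125.9, 42.8], 71.0, [19.0, 24.9, 28.2], 81) [103.0, 105.0, 109.0]
rim ([467.3, 348.4], [149.6, 85.2], -82.8, [94.6, 100.6, 103.8], 193) [96.0, 68.0, 64.0]
all3 ([473.2, 348.9], [149.7, 97.2], -83.0, [8.9, 46.1, 101.0], 852) [79.0, 81.0, 88.0]
all3 ([503.7, 7.0], [46.5, 30.7], -88.4, [33.5, 37.2, 40.2], 145) [91.0, 126.0, 137.0]
all3 ([501.1, -138.5], [55.5, 38.0], 83.5, [27.3, 36.9, 40.3], 193) [88.0, 147.0, 187.0]
all3 ([504.4, 158.8], [46.0, 39.0], -78.1, [33.5, 37.7, 40.5], 146) [110.0, 117.0, 133.0]
all3 
[... 1283 characters left out ...]
9.3, 33.2], [143.5, 38.4], -73.4, [146.4, 177.9, 196.0], 450) [62.0, 84.0, 86.0]
all3 ([300.7, -172.9], [56.1, 19.1], -72.5, [9.4, 15.8, 19.9], 69) [110.0, 169.0, 196.0]
all3 ([500.1, -133.9], [53.0, 40.9], 86.0, [15.9, 33.6, 36.9], 178) [74.0, 165.0, 193.0]
all3 ([418.5, -5.2], [79.2, 51.4], 2.6, [14.6, 33.4, 37.3], 388) [75.0, 119.0, 179.0]
all3 ([503.3, 8.6], [49.5, 34.8], -88.1, [14.0, 33.3, 36.9], 186) [101.0, 150.0, 158.0]
all3 ([316.9, 282.7], [198.4, 26.3], 70.5, [13.2, 20.5, 25.9], 306) [35.0, 52.0, 165.0]
all3 ([503.6, 160.6], [48.2, 41.2], -79.6, [15.5, 34.0, 36.9], 218) [121.0, 145.0, 158.0]
all3 ([446.5, 347.2], [151.4, 53.4], -80.6, [34.1, 70.4, 98.8], 1060) [106.0, 67.0, 37.0]
```

Run:
```python
from h import *
for n in("top","scene"):
    P=np.load(n+"0.npy")
    for nm,a in dict(blocks=(26,45,(350,568),(-180,210)),trays=(16,32,(560,720),(-250,300)),rim=(93,107,(380,600),(200,450)),handle=(78,100,(400,510),(290,410)),tray_in=(-3,14,(585,700),(-230,280))).items():
        for r in comps(P,*a,40): 
            q=P[r[5]]; print(n,nm,r[:5],q[:,:2].min(0).round(),q[:,:2].max(0).round())
im,P,k=cap("top")
u0,v0=195,155; cv2.imwrite("pics/case0.png",cv2.resize(im[140:240,190:290],(600,600),interpolation=cv2.INTER_CUBIC))
# green handle
hsv=cv2.cvtColor(im,cv2.COLOR_BGR2HSV); m=cv2.inRange(hsv,(40,70,30),(90,255,255)).astype(bool)
q=P[m&(abs(P[...,1]-330)<60)&(abs(P[...,0]-460)<60)]; print("g",len(q),np.nanmin(q,0),np.nanmax(q,0),np.nanmean(q,0))
print(k)
```

```text
top blocks ([524.2, 162.9], [76.3, 46.0], 11.9, [34.5, 37.7, 40.8], 295) [485. 133.] [565. 191.]
top blocks ([526.9, 7.8], [77.0, 46.5], 1.8, [33.7, 37.3, 40.7], 302) [488. -17.] [565.  32.]
top blocks ([520.9, -136.8], [77.0, 47.1], -6.4, [33.4, 37.4, 40.6], 347) [ 481. -162.] [ 559. -109.]
top blocks ([419.6, -6.5], [76.5, 46.1], 3.1, [34.4, 37.2, 40.5], 335) [381. -31.] [457.  18.]
top trays ([655.1, -138.1], [224.8, 120.2], -87.6, [19.3, 24.9, 28.2], 354) [ 591. -248.] [719. -25.]
top trays ([652.4, 128.1], [220.4, 111.0], -89.7, [20.2, 24.7, 27.5], 346) [597.  18.] [708. 238.]
top rim ([490.1, 352.2], [151.5, 131.3], -82.8, [97.0, 100.8, 104.1], 383) [417. 271.] [563. 434.]
top handle ([479.5, 344.6], [22.0, 21.5], -65.7, [85.7, 90.5, 93.3], 57) [468. 333.] [491. 354.]
top tray_in ([652.1, 128.0], [212.5, 96.1], -89.8, [2.4, 5.7, 8.8], 1991) [604.  22.] [700. 234.]
top tray_in ([642.5, 25.3], [508.1, 114.9], -90.0, [-1.3, 1.8, 5.6], 1444) [ 585. -229.] [700. 279.]
top tray_in ([651.8, -131.2], [198.8, 100.5], -87.7, [2.4, 5.6, 8.9], 1897) [ 598. -230.] [700. -31.]
scene blocks (
[... 912 characters left out ...]
 -27.7], [114.3, 55.5], 0.7, [-1.9, 0.4, 10.0], 325) [585. -55.] [700.   1.]
scene tray_in ([646.1, 121.1], [205.6, 97.8], -89.8, [1.3, 3.5, 6.0], 2019) [597.  18.] [695. 224.]
scene tray_in ([642.4, 254.4], [115.4, 50.6], 0.8, [-2.1, -0.1, 6.2], 509) [585. 228.] [700. 280.]
g 54 [470.80952471 333.55229904  66.01336635] [488.44180422 354.44179917  95.13596398] [479.00512538 342.8423689   89.20215577]
{'f': np.float64(396.19685828963617), 'cx': 317.896897843326, 'cy': 187.7672105728196, 'R': array([[-0.01980781, -0.99541354,  0.09359238],
       [-0.99979592,  0.02009242,  0.00209947],
       [-0.00397033, -0.09353169, -0.99560839]]), 'o': array([ 422.47688377,   96.90804537, 1246.61969474])}
```

View pics/case0.png

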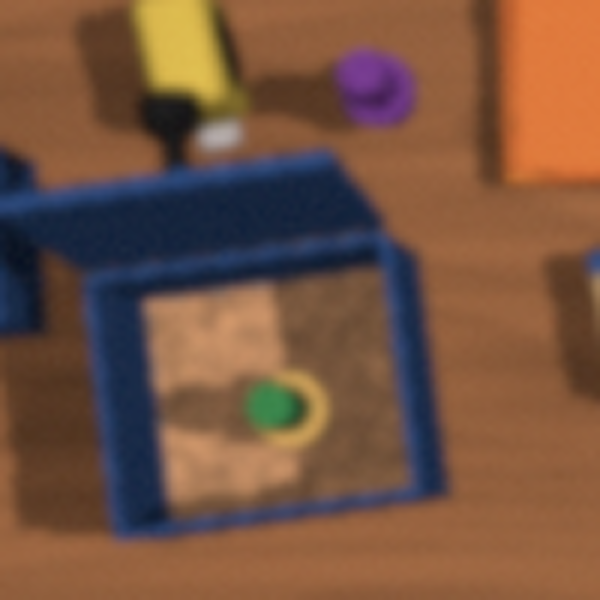

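The crop confirms the gauge stands upright in the box: green handle top at about (270,400) in the crop. The purple decoy is outside at (375,85).

```bash
cat >> h.py <<'E'
def pose():
    s=sense(); q=s["ee_rot"]; R=Ro.from_quat([q[1],q[2],q[3],q[0]]).as_matrix(); return np.array(s["eef_pos"]),R
def plan(x,y,z,psi=None,cur=None):
    p,R=pose() if cur is None else cur
    psi0=np.arctan2(R[1,0],R[0,0]); psi=psi0 if psi is None else psi
    d=(psi-psi0+np.pi)%(2*np.pi)-np.pi
    Rt=np.array([[np.cos(psi),np.sin(psi),0],[np.sin(psi),-np.cos(psi),0],[0,0,-1.]])
    rv=Ro.from_matrix(R.T@Rt).as_rotvec(); t=Rt.T@(np.array([x,y,z])-p)
    print("turn",rv.round(4),"rows",np.ceil(np.linalg.norm(rv)/.12),"trans(after turn)",t.round(1),"rows",np.ceil(np.linalg.norm(t)/41))
    return np.array([x,y,z]),Rt
E
python3 - <<'E'
from h import *
from rig import capture
c=capture("wrist"); print(np.round(c["T_tool_cam"],2).tolist(),c["vertical_fov"],c["cx"],c["cy"])
c=plan(440,330,330,0.126)
plan(430,345,330,0.126)
E
```

```text
[[0.0, -0.95, -0.32, 83.85], [1.0, 0.0, -0.0, -0.38], [0.0, -0.32, 0.95, -123.75], [0.0, 0.0, 0.0, 1.0]] 64.94370242217899 315.0694245663919 204.41045127899145
turn [-4.000e-04 -1.000e-04  1.878e-01] rows 2.0 trans(after turn) [ 380.  -787.8  -79.9] rows 22.0
turn [-4.000e-04 -1.000e-04  1.878e-01] rows 2.0 trans(after turn) [ 371.9 -804.   -79.9] rows 22.0
```

Run:
```python
from h import *
c=plan(475,343,260,0.3138); plan(475,343,260,0.126+np.pi,c)
```

```text
turn [-0.0003 -0.0001  0.    ] rows 1.0 trans(after turn) [ 557.7 -704.6   -9.9] rows 22.0
turn [-0.     -0.     -2.9538] rows 25.0 trans(after turn) [0. 0. 0.] rows 0.0
```

Emit:
move_arm --moves '[{"turn":[0,0,0],"translation":[25.3,-32,-0.5],"hand":0.6},{"turn":[0,0,0],"translation":[25.3,-32,-0.5],"hand":0.6},{"turn":[0,0,0],"translation":[25.3,-32,-0.5],"hand":0.6},{"turn":[0,0,0],"translation":[25.3,-32,-0.5],"hand":0.6},{"turn":[0,0,0],"translation":[25.3,-32,-0.5],"hand":0.6},{"turn":[0,0,0],"translation":[25.3,-32,-0.5],"hand":0.6},{"turn":[0,0,0],"translation":[25.3,-32,-0.5],"hand":0.6},{"turn":[0,0,0],"translation":[25.3,-32,-0.5],"hand":0.6},{"turn":[0,0,0],"translation":[25.3,-32,-0.5],"hand":0.6},{"turn":[0,0,0],"translation":[25.3,-32,-0.5],"hand":0.6}]'

```text
time_s: 1.13
eef_pos: [303.9, -115.1, 255.5]
ee_rot: [0.0, 0.988, 0.156, 0.0]
force: [1.6, -0.2, 1.3]
grip_width: 0.601
grip_force: 0.0
```

Emit:
move_arm --moves '[{"turn":[0,0,0],"translation":[25.3,-32,-0.5],"hand":0.6},{"turn":[0,0,0],"translation":[25.3,-32,-0.5],"hand":0.6},{"turn":[0,0,0],"translation":[25.3,-32,-0.5],"hand":0.6},{"turn":[0,0,0],"translation":[25.3,-32,-0.5],"hand":0.6},{"turn":[0,0,0],"translation":[25.3,-32,-0.5],"hand":0.6},{"turn":[0,0,0],"translation":[25.3,-32,-0.5],"hand":0.6},{"turn":[0,0,0],"translation":[25.3,-32,-0.5],"hand":0.6},{"turn":[0,0,0],"translation":[25.3,-32,-0.5],"hand":0.6},{"turn":[0,0,0],"translation":[25.3,-32,-0.5],"hand":0.6},{"turn":[0,0,0],"translation":[25.3,-32,-0.5],"hand":0.6}]'

```text
time_s: 1.97
eef_pos: [445.9, 267.9, 260.2]
ee_rot: [0.0, 0.988, 0.157, 0.0]
force: [0.9, -1.4, 0.8]
grip_width: 0.602
grip_force: 0.0
```

Emit:
move_arm --moves '[{"turn":[0,0,0],"translation":[25.3,-32,-0.5],"hand":0.6},{"turn":[0,0,0],"translation":[25.3,-32,-0.5],"hand":0.6},{"turn":[0,0,-0.12],"translation":[0,0,0],"hand":0.6},{"turn":[0,0,-0.12],"translation":[0,0,0],"hand":0.6},{"turn":[0,0,-0.12],"translation":[0,0,0],"hand":0.6},{"turn":[0,0,-0.12],"translation":[0,0,0],"hand":0.6},{"turn":[0,0,-0.12],"translation":[0,0,0],"hand":0.6},{"turn":[0,0,-0.12],"translation":[0,0,0],"hand":0.6},{"turn":[0,0,-0.12],"translation":[0,0,0],"hand":0.6},{"turn":[0,0,-0.12],"translation":[0,0,0],"hand":0.6}]'

```text
time_s: 2.8
eef_pos: [474.1, 342.0, 261.1]
ee_rot: [-0.0, 0.802, 0.597, -0.0]
force: [0.0, 1.3, 0.1]
grip_width: 0.598
grip_force: 0.0
```

Emit:
move_arm --moves '[{"turn":[0,0,-0.12],"translation":[0,0,0],"hand":0.6},{"turn":[0,0,-0.12],"translation":[0,0,0],"hand":0.6},{"turn":[0,0,-0.12],"translation":[0,0,0],"hand":0.6},{"turn":[0,0,-0.12],"translation":[0,0,0],"hand":0.6},{"turn":[0,0,-0.12],"translation":[0,0,0],"hand":0.6},{"turn":[0,0,-0.12],"translation":[0,0,0],"hand":0.6},{"turn":[0,0,-0.12],"translation":[0,0,0],"hand":0.6},{"turn":[0,0,-0.12],"translation":[0,0,0],"hand":0.6},{"turn":[0,0,-0.12],"translation":[0,0,0],"hand":0.6},{"turn":[0,0,-0.12],"translation":[0,0,0],"hand":0.6}]'

```text
time_s: 3.63
eef_pos: [474.1, 342.1, 261.2]
ee_rot: [-0.0, 0.325, 0.946, -0.0]
force: [-0.7, 0.9, -0.2]
grip_width: 0.599
grip_force: 0.0
```

Emit:
move_arm --moves '[{"turn":[0,0,-0.12],"translation":[0,0,0],"hand":0.6},{"turn":[0,0,-0.12],"translation":[0,0,0],"hand":0.6},{"turn":[0,0,-0.12],"translation":[0,0,0],"hand":0.6},{"turn":[0,0,-0.12],"translation":[0,0,0],"hand":0.6},{"turn":[0,0,-0.12],"translation":[0,0,0],"hand":0.6},{"turn":[0,0,-0.12],"translation":[0,0,0],"hand":0.6},{"turn":[0,0,-0.07],"translation":[0,0,0],"hand":0.6},{"turn":[0,0,0],"translation":[0,0,0],"hand":0.6},{"turn":[0,0,0],"translation":[0,0,0],"hand":0.6}]'

```text
time_s: 4.38
eef_pos: [474.1, 342.1, 261.2]
ee_rot: [-0.0, -0.06, 0.998, -0.0]
force: [-0.3, -0.6, -1.2]
grip_width: 0.6
grip_force: 0.0
```

Run:
```python
from h import *
st(); im,P,k=cap("wrist"); cv2.imwrite("pics/w1.png",im); np.save("w1.npy",P)
hsv=cv2.cvtColor(im,cv2.COLOR_BGR2HSV); m=cv2.inRange(hsv,(40,70,20),(90,255,255)).astype(bool)&(abs(P[...,1]-340)<60)&(abs(P[...,0]-475)<60)
for lo,hi in((84,100),(45,84)):
    q=P[m&(P[...,2]>lo)&(P[...,2]<hi)]; print(len(q),q.min(0).round(1),q.max(0).round(1),np.median(q,0).round(1))
for r in comps(P,92,106,(380,545),(240,450),100): print("rim",r[:5])
```

```text
{'time_s': 4.383, 'joints': [0.425, 0.439, 1.29, -0.0, 1.413, -1.266], 'eef_pos': [474.121, 342.055, 261.204], 'ee_rot': [-0.0, -0.06, 0.998, -0.0], 'force': [-0.285, -0.637, -1.166], 'grip_width': 0.6, 'grip_force': 0.0}
423 [466.9 333.   84.6] [490.2 354.9  92.2] [477.7 343.9  90. ]
65 [467.  332.8  46.7] [476.5 348.1  84. ] [468.9 338.8  69.3]
rim ([487.9, 350.8], [150.2, 129.6], -82.8, [95.3, 99.6, 100.7], 2657)
rim ([544.1, 394.6], [22.6, 3.9], -81.2, [93.2, 97.6, 100.1], 108)
```

View pics/w1.png

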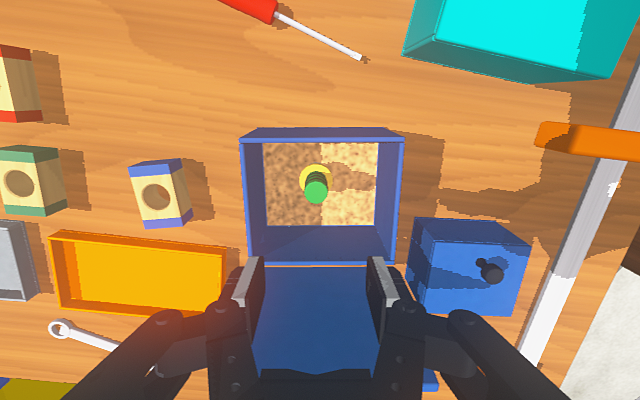

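The wrist view shows the gauge handle top at (316,192), centred inside the box between the open jaws. The lid is open at the far side and the way is clear.

Run:
```python
from h import *
c=plan(478.3,344.1,140,0.126+np.pi); plan(478.3,344.1,72,0.126+np.pi,c)
```

```text
turn [-0.     -0.0001 -0.0063] rows 1.0 trans(after turn) [ -4.4   1.5 121.2] rows 3.0
turn [0. 0. 0.] rows 0.0 trans(after turn) [ 0.  0. 68.] rows 2.0
```

Emit:
move_arm --moves '[{"turn":[0,0,0],"translation":[-4.4,1.5,0],"hand":0.6},{"turn":[0,0,0],"translation":[0,0,40.4],"hand":0.6},{"turn":[0,0,0],"translation":[0,0,40.4],"hand":0.6},{"turn":[0,0,0],"translation":[0,0,40.4],"hand":0.6},{"turn":[0,0,0],"translation":[0,0,25],"hand":0.6},{"turn":[0,0,0],"translation":[0,0,25],"hand":0.6},{"turn":[0,0,0],"translation":[0,0,18],"hand":0.6},{"turn":[0,0,0],"translation":[0,0,0],"hand":0.6},{"turn":[0,0,0],"translation":[0,0,0],"hand":0.6}]'

```text
time_s: 5.18
eef_pos: [478.4, 344.1, 72.0]
ee_rot: [-0.0, -0.061, 0.998, -0.0]
force: [0.4, 0.6, 0.9]
grip_width: 0.602
grip_force: 0.0
```

Emit:
move_arm --grip_force 50 --moves '[{"turn":[0,0,0],"translation":[0,0,0],"hand":0.1},{"turn":[0,0,0],"translation":[0,0,0],"hand":0.1},{"turn":[0,0,0],"translation":[0,0,0],"hand":0.1},{"turn":[0,0,0],"translation":[0,0,0],"hand":0.1},{"turn":[0,0,0],"translation":[0,0,0],"hand":0.1},{"turn":[0,0,0],"translation":[0,0,0],"hand":0.1},{"turn":[0,0,0],"translation":[0,0,0],"hand":0.1},{"turn":[0,0,0],"translation":[0,0,0],"hand":0.1},{"turn":[0,0,0],"translation":[0,0,0],"hand":0.1},{"turn":[0,0,0],"translation":[0,0,0],"hand":0.1}]'

```text
time_s: 6.02
eef_pos: [479.2, 344.4, 73.7]
ee_rot: [0.001, -0.061, 0.998, 0.0]
force: [0.2, -1.4, 6.2]
grip_width: 0.266
grip_force: 48.7
```

Emit:
move_arm --moves '[{"turn":[0,0,0],"translation":[0,0,-20],"hand":0.1},{"turn":[0,0,0],"translation":[0,0,-40],"hand":0.1},{"turn":[0,0,0],"translation":[0,0,-40],"hand":0.1},{"turn":[0,0,0],"translation":[0,0,-40],"hand":0.1},{"turn":[0,0,0],"translation":[0,0,-40],"hand":0.1},{"turn":[0,0,0],"translation":[0,0,0],"hand":0.1},{"turn":[0,0,0],"translation":[0,0,0],"hand":0.1}]'

```text
time_s: 6.6
eef_pos: [478.7, 344.3, 254.2]
ee_rot: [0.002, -0.061, 0.998, 0.001]
force: [-0.2, 0.2, -4.3]
grip_width: 0.267
grip_force: 49.6
```

Run:
```python
from h import *
st(); p,R=pose()
im,P,k=cap("wrist"); cv2.imwrite("pics/w2.png",im[100:400,100:540])
for n,P in(("wrist",P),("scene",cap("scene")[1])):
    d=(P-p)@R   # tool coords
    m=(np.hypot(d[...,0],d[...,1])<24)&(d[...,2]>15)&(d[...,2]<90)
    q=d[m]; print(n,len(q),q[:,2].max().round(1))
    for a in range(20,80,6):
        s=q[(q[:,2]>=a)&(q[:,2]<a+6)]
        if len(s)>5: print(a,len(s),np.percentile(s[:,:2],[2,98],axis=0).round(1).tolist())
```

```text
{'time_s': 6.6, 'joints': [0.425, 0.452, 1.288, 0.0, 1.397, -1.268], 'eef_pos': [478.694, 344.315, 254.198], 'ee_rot': [0.002, -0.061, 0.998, 0.001], 'force': [-0.192, 0.197, -4.328], 'grip_width': 0.267, 'grip_force': 49.598}
wrist 2156 68.7
20 207 [[4.3, -9.9], [12.3, 11.0]]
26 1143 [[2.8, -15.9], [18.6, 16.9]]
32 234 [[5.5, -16.7], [19.1, 17.2]]
38 6 [[9.7, -9.3], [18.4, 16.6]]
50 95 [[9.6, -9.2], [14.3, 9.8]]
56 121 [[7.4, -11.4], [14.3, 11.4]]
62 112 [[4.5, -11.7], [14.3, 12.9]]
scene 225 71.5
20 16 [[-10.5, -5.9], [-2.6, 20.0]]
26 19 [[-14.7, -6.3], [0.7, 17.7]]
32 79 [[-17.9, -15.3], [5.7, 19.8]]
38 12 [[-17.9, -13.4], [6.7, 19.5]]
44 10 [[-13.4, -2.9], [-4.8, 13.6]]
50 21 [[-11.9, -5.7], [3.8, 15.3]]
56 20 [[-13.2, -8.6], [3.8, 14.9]]
62 19 [[-12.6, -4.2], [3.6, 15.1]]
68 9 [[-11.1, -3.3], [0.1, 14.4]]
```

View pics/w2.png

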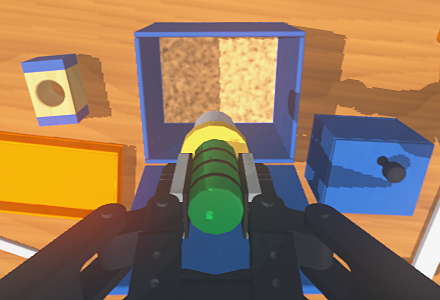

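The gauge is held upright: the pin shows at about (210,120) in the crop with the jaws on the handle. Numbers put the pin on the tool axis within about 0.5 mm and its tip about 69 mm below the TCP.

Run:
```python
from h import *
c=plan(480,0,230); plan(575,-137,200,None,c)
```

```text
turn [-0.0007 -0.0024  0.    ] rows 1.0 trans(after turn) [  39.7 -341.5   20.7] rows 9.0
turn [0. 0. 0.] rows 0.0 trans(after turn) [ -77.6 -147.6   30. ] rows 5.0
```

Emit:
move_arm --moves '[{"turn":[0,0,0],"translation":[4.4,-37.9,0],"hand":0.1},{"turn":[0,0,0],"translation":[4.4,-37.9,0],"hand":0.1},{"turn":[0,0,0],"translation":[4.4,-37.9,0],"hand":0.1},{"turn":[0,0,0],"translation":[4.4,-37.9,2],"hand":0.1},{"turn":[0,0,0],"translation":[4.4,-37.9,3],"hand":0.1},{"turn":[0,0,0],"translation":[4.4,-37.9,4],"hand":0.1},{"turn":[0,0,0],"translation":[4.4,-37.9,4],"hand":0.1},{"turn":[0,0,0],"translation":[4.4,-37.9,4],"hand":0.1},{"turn":[0,0,0],"translation":[4.4,-37.9,4],"hand":0.1}]'

```text
time_s: 7.45
eef_pos: [479.5, -0.9, 229.3]
ee_rot: [-0.002, -0.061, 0.998, 0.001]
force: [0.6, -0.2, -3.5]
grip_width: 0.267
grip_force: 49.8
```

Emit:
move_arm --moves '[{"turn":[0,0,0],"translation":[-15.5,-29.5,6],"hand":0.1},{"turn":[0,0,0],"translation":[-15.5,-29.5,6],"hand":0.1},{"turn":[0,0,0],"translation":[-15.5,-29.5,6],"hand":0.1},{"turn":[0,0,0],"translation":[-15.5,-29.5,6],"hand":0.1},{"turn":[0,0,0],"translation":[-15.5,-29.5,6],"hand":0.1},{"turn":[0,0,0],"translation":[0,0,0],"hand":0.1},{"turn":[0,0,0],"translation":[0,0,0],"hand":0.1},{"turn":[0,0,0],"translation":[0,0,0],"hand":0.1}]'

```text
time_s: 8.12
eef_pos: [574.8, -135.6, 199.7]
ee_rot: [-0.001, -0.061, 0.998, 0.001]
force: [0.6, 0.1, -2.3]
grip_width: 0.268
grip_force: 50.2
```

```bash
cat >> h.py <<'E'
def bore(im,P,k,xr,yr):
    """blocks: rect of the top face and ellipse of the bore mouth, at plane z=36"""
    for r in comps(P,28,46,xr,yr,400):
        m=r[5].astype(np.uint8); zt=np.median(P[r[5]][:,2])
        cs,_=cv2.findContours(m,cv2.RETR_CCOMP,cv2.CHAIN_APPROX_NONE)
        print("rect",r[:5],"edge" if m[0].any() or m[-1].any() or m[:,0].any() or m[:,-1].any() else "")
        for c in cs:
            if 150<cv2.contourArea(c)<0.35*m.sum():
                c=c[:,0].astype(float); d=np.c_[(c[:,0]-k["cx"])/k["f"],(c[:,1]-k["cy"])/k["f"],np.ones(len(c))]@k["R"].T
                X=(k["o"]+d*((zt-k["o"][2])/d[:,2])[:,None])[:,:2].astype(np.float32)
                e=cv2.fitEllipse(X); print("  bore c",np.round(e[0],1),"d",np.round(e[1],1),"contour px",c.mean(0).round(),"z",zt.round(1))
E
python3 - <<'E'
from h import *
st(); im,P,k=cap("wrist"); cv2.imwrite("pics/w3.png",im)
bore(im,P,k,(370,560),(-220,200))
p,R=pose(); d=(P-p)@R
E
```

```text
{'time_s': 8.117, 'joints': [-0.43, 0.499, 1.361, 0.0, 1.285, -2.123], 'eef_pos': [574.798, -135.643, 199.684], 'ee_rot': [-0.001, -0.061, 0.998, 0.001], 'force': [0.606, 0.055, -2.345], 'grip_width': 0.268, 'grip_force': 50.159}
rect ([427.8, -7.8], [57.1, 47.7], 2.6, [33.5, 36.2, 37.3], 3865) edge
  bore c [419.2 -10.4] d [22.5 25.4] contour px [492.  24.] z 36.2
rect ([519.4, -138.1], [76.7, 46.6], -6.6, [35.2, 36.2, 37.2], 3898) 
  bore c [ 518.7 -138.3] d [25.7 26.1] contour px [319. 130.] z 36.2
rect ([523.8, 6.3], [73.7, 47.7], 2.2, [33.8, 36.2, 37.2], 3527) 
  bore c [524.7   3.9] d [28.5 31.3] contour px [471. 156.] z 36.2
rect ([523.8, 156.1], [76.8, 38.0], 11.9, [30.5, 36.1, 37.2], 2256) edge
```

View pics/w3.png

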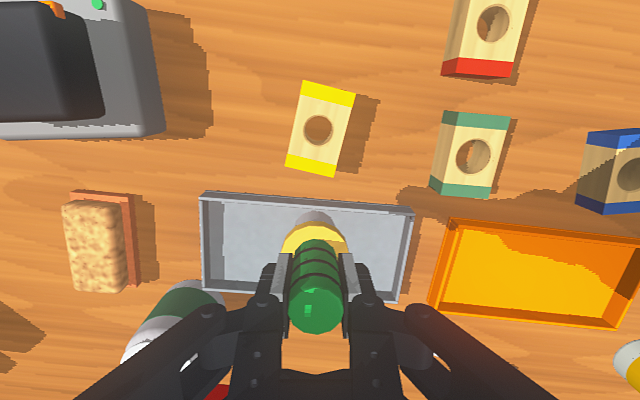

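The view shows the yellow bore at (319,130), the green at (471,156) and the red at (492,24). The gauge in the jaws at (317,260) looks straight.

Run:
```python
from h import *
plan(519.2,-138.6,112)
```

```text
turn [ 0.0012 -0.0015 -0.    ] rows 1.0 trans(after turn) [55.7  3.6 88.4] rows 3.0
```

Emit:
move_arm --moves '[{"turn":[0,0,0],"translation":[27.9,1.8,10],"hand":0.1},{"turn":[0,0,0],"translation":[27.9,1.8,20],"hand":0.1},{"turn":[0,0,0],"translation":[0,0,30],"hand":0.1},{"turn":[0,0,0],"translation":[0,0,20],"hand":0.1},{"turn":[0,0,0],"translation":[0,0,8],"hand":0.1},{"turn":[0,0,0],"translation":[0,0,0],"hand":0.1},{"turn":[0,0,0],"translation":[0,0,0],"hand":0.1},{"turn":[0,0,0],"translation":[0,0,0],"hand":0.1}]'

```text
time_s: 8.83
eef_pos: [520.5, -139.5, 114.6]
ee_rot: [0.001, -0.061, 0.998, -0.001]
force: [0.4, 0.8, -2.5]
grip_width: 0.269
grip_force: 50.2
```

Emit:
move_arm --moves '[{"turn":[0,0,0],"translation":[0,0,1.5],"hand":0.1},{"turn":[0,0,0],"translation":[0,0,1.5],"hand":0.1},{"turn":[0,0,0],"translation":[0,0,1.5],"hand":0.1},{"turn":[0,0,0],"translation":[0,0,1.5],"hand":0.1},{"turn":[0,0,0],"translation":[0,0,0],"hand":0.1},{"turn":[0,0,0],"translation":[0,0,0],"hand":0.1}]'

```text
time_s: 9.33
eef_pos: [519.7, -139.5, 107.0]
ee_rot: [-0.0, -0.061, 0.998, 0.0]
force: [-0.4, 0.5, -2.2]
grip_width: 0.271
grip_force: 50.2
```

Emit:
move_arm --moves '[{"turn":[0,0,0],"translation":[0.5,0.9,0],"hand":0.1},{"turn":[0,0,0],"translation":[0,0,1],"hand":0.1},{"turn":[0,0,0],"translation":[0,0,1],"hand":0.1},{"turn":[0,0,0],"translation":[0,0,1],"hand":0.1},{"turn":[0,0,0],"translation":[0,0,1],"hand":0.1},{"turn":[0,0,0],"translation":[0,0,0],"hand":0.1},{"turn":[0,0,0],"translation":[0,0,0],"hand":0.1}]'

```text
time_s: 9.92
eef_pos: [519.5, -138.8, 104.5]
ee_rot: [0.001, -0.061, 0.998, -0.0]
force: [-3.5, 2.0, 11.6]
grip_width: 0.268
grip_force: 51.7
```

Yellow refuses the pin (stopped at TCP z 104.5, tip on the mouth). Next is red.

Run:
```python
from h import *
c=plan(519.5,-138.8,180); plan(475,-8,200,None,c)
```

```text
turn [-0.0008  0.0013 -0.    ] rows 1.0 trans(after turn) [  0.   -0.  -75.5] rows 2.0
turn [0. 0. 0.] rows 0.0 trans(after turn) [ 28.2 135.2 -20. ] rows 4.0
```

Emit:
move_arm --moves '[{"turn":[0,0,0],"translation":[0,0,-10],"hand":0.1},{"turn":[0,0,0],"translation":[0,0,-33],"hand":0.1},{"turn":[0,0,0],"translation":[0,0,-33],"hand":0.1},{"turn":[0,0,0],"translation":[7,33.8,-5],"hand":0.1},{"turn":[0,0,0],"translation":[7,33.8,-5],"hand":0.1},{"turn":[0,0,0],"translation":[7,33.8,-5],"hand":0.1},{"turn":[0,0,0],"translation":[7,33.8,-5],"hand":0.1},{"turn":[0,0,0],"translation":[0,0,0],"hand":0.1},{"turn":[0,0,0],"translation":[0,0,0],"hand":0.1},{"turn":[0,0,0],"translation":[0,0,0],"hand":0.1}]'

```text
time_s: 10.75
eef_pos: [475.0, -8.2, 199.4]
ee_rot: [0.0, -0.061, 0.998, -0.0]
force: [0.4, -0.8, -2.4]
grip_width: 0.268
grip_force: 50.3
```

```bash
cat >> h.py <<'E'
def held(P):
    p,R=pose(); d=(P-p)@R
    m=(np.hypot(d[...,0],d[...,1])<24)&(d[...,2]>48)&(d[...,2]<85); q=d[m]
    print("pin x max",np.percentile(q[:,0],98).round(1),"y",np.percentile(q[:,1],[2,98]).round(1),"zmax",q[:,2].max().round(1))
E
python3 - <<'E'
from h import *
st(); im,P,k=cap("wrist"); held(P)
bore(im,P,k,(370,560),(-220,200))
plan(419,-7.5,110)
E
```

```text
{'time_s': 10.75, 'joints': [-0.264, 0.252, 1.718, -0.0, 1.17, -1.958], 'eef_pos': [475.044, -8.193, 199.376], 'ee_rot': [0.0, -0.061, 0.998, -0.0], 'force': [0.422, -0.813, -2.447], 'grip_width': 0.268, 'grip_force': 50.269}
pin x max 14.3 y [-11.   12.5] zmax 68.2
rect ([418.2, -7.8], [76.9, 46.6], 2.8, [35.2, 36.2, 37.2], 3933) 
  bore c [417.5  -8.1] d [25.8 25.9] contour px [322. 128.] z 36.2
rect ([519.5, -137.8], [77.6, 47.4], -6.5, [34.1, 36.0, 37.0], 3349) 
  bore c [ 517.4 -135.7] d [22.4 25.7] contour px [179. 215.] z 36.0
rect ([504.6, 5.8], [46.4, 36.3], -88.2, [33.7, 36.2, 37.2], 854) 
rect ([522.8, 162.0], [78.0, 47.5], 11.9, [32.2, 36.1, 37.1], 2841) 
  bore c [520.6 159.2] d [27.4 30.8] contour px [473. 252.] z 36.1
turn [-0.0003  0.0001 -0.    ] rows 1.0 trans(after turn) [55.6  7.9 89.2] rows 3.0
```

Emit:
move_arm --moves '[{"turn":[0,0,0],"translation":[28.4,3.5,10],"hand":0.1},{"turn":[0,0,0],"translation":[28.3,3.4,20],"hand":0.1},{"turn":[0,0,0],"translation":[0,0,30],"hand":0.1},{"turn":[0,0,0],"translation":[0,0,20],"hand":0.1},{"turn":[0,0,0],"translation":[0,0,9],"hand":0.1},{"turn":[0,0,0],"translation":[0,0,0],"hand":0.1},{"turn":[0,0,0],"translation":[0,0,0],"hand":0.1},{"turn":[0,0,0],"translation":[0,0,0],"hand":0.1},{"turn":[0,0,0],"translation":[0,0,0],"hand":0.1}]'

```text
time_s: 11.55
eef_pos: [418.5, -8.2, 111.1]
ee_rot: [0.001, -0.061, 0.998, -0.0]
force: [-0.4, -0.6, -3.6]
grip_width: 0.265
grip_force: 50.3
```

Emit:
move_arm --moves '[{"turn":[0,0,0],"translation":[0,0,1.5],"hand":0.1},{"turn":[0,0,0],"translation":[0,0,1.5],"hand":0.1},{"turn":[0,0,0],"translation":[0,0,1.5],"hand":0.1},{"turn":[0,0,0],"translation":[0,0,1],"hand":0.1},{"turn":[0,0,0],"translation":[0,0,1],"hand":0.1},{"turn":[0,0,0],"translation":[0,0,0.7],"hand":0.1},{"turn":[0,0,0],"translation":[0,0,0],"hand":0.1},{"turn":[0,0,0],"translation":[0,0,0],"hand":0.1}]'

```text
time_s: 12.22
eef_pos: [418.3, -8.0, 104.4]
ee_rot: [0.001, -0.061, 0.998, -0.0]
force: [-5.2, 2.0, 17.6]
grip_width: 0.264
grip_force: 52.7
```

Red refuses (stopped at z 104.4). Next is green.

Emit:
move_arm --moves '[{"turn":[0,0,0],"translation":[0,0,-10],"hand":0.1},{"turn":[0,0,0],"translation":[0,0,-33],"hand":0.1},{"turn":[0,0,0],"translation":[0,0,-33],"hand":0.1},{"turn":[0,0,0],"translation":[-40,-1.4,-5],"hand":0.1},{"turn":[0,0,0],"translation":[-40,-1.4,-5],"hand":0.1},{"turn":[0,0,0],"translation":[-40,-1.4,-5],"hand":0.1},{"turn":[0,0,0],"translation":[-40,-1.4,-5],"hand":0.1},{"turn":[0,0,0],"translation":[0,0,0],"hand":0.1},{"turn":[0,0,0],"translation":[0,0,0],"hand":0.1},{"turn":[0,0,0],"translation":[0,0,0],"hand":0.1}]'

```text
time_s: 13.05
eef_pos: [576.5, 6.1, 198.1]
ee_rot: [-0.001, -0.061, 0.998, 0.0]
force: [0.1, -0.1, -2.2]
grip_width: 0.266
grip_force: 50.5
```

Run:
```python
from h import *
st(); im,P,k=cap("wrist"); held(P)
bore(im,P,k,(370,568),(-220,200))
plan(525,6,110)
```

```text
{'time_s': 13.05, 'joints': [-0.192, 0.469, 1.411, -0.0, 1.263, -1.886], 'eef_pos': [576.485, 6.137, 198.102], 'ee_rot': [-0.001, -0.061, 0.998, 0.0], 'force': [0.058, -0.083, -2.219], 'grip_width': 0.266, 'grip_force': 50.467}
pin x max 14.1 y [-11.3  12. ] zmax 68.3
rect ([438.0, -7.4], [46.5, 37.5], -87.0, [35.2, 36.3, 37.3], 2577) edge
rect ([519.7, -138.3], [76.9, 47.9], -6.6, [34.5, 36.0, 37.1], 4616) 
  bore c [ 519.1 -135.8] d [23.2 25.5] contour px [160. 108.] z 36.0
rect ([525.5, 6.5], [76.7, 46.7], 2.3, [35.2, 36.2, 37.2], 3565) 
  bore c [524.7   6.4] d [31.5 31.7] contour px [322. 135.] z 36.2
rect ([523.0, 162.1], [77.1, 48.4], 11.8, [33.6, 36.2, 37.2], 3839) 
  bore c [522.4 159.1] d [28.2 31.4] contour px [488. 154.] z 36.2
turn [ 0.0004 -0.0014 -0.    ] rows 1.0 trans(after turn) [50.9  6.2 88.5] rows 3.0
```

Emit:
move_arm --moves '[{"turn":[0,0,0],"translation":[25.5,3.2,10],"hand":0.1},{"turn":[0,0,0],"translation":[25.4,3.1,20],"hand":0.1},{"turn":[0,0,0],"translation":[0,0,30],"hand":0.1},{"turn":[0,0,0],"translation":[0,0,20],"hand":0.1},{"turn":[0,0,0],"translation":[0,0,8.5],"hand":0.1},{"turn":[0,0,0],"translation":[0,0,0],"hand":0.1},{"turn":[0,0,0],"translation":[0,0,0],"hand":0.1},{"turn":[0,0,0],"translation":[0,0,0],"hand":0.1},{"turn":[0,0,0],"translation":[0,0,0],"hand":0.1}]'

```text
time_s: 13.85
eef_pos: [526.5, 5.9, 111.7]
ee_rot: [0.001, -0.061, 0.998, -0.0]
force: [-0.3, -0.2, -1.5]
grip_width: 0.267
grip_force: 50.5
```

Emit:
move_arm --moves '[{"turn":[0,0,0],"translation":[0,0,1.5],"hand":0.1},{"turn":[0,0,0],"translation":[0,0,1.5],"hand":0.1},{"turn":[0,0,0],"translation":[0,0,1.5],"hand":0.1},{"turn":[0,0,0],"translation":[0,0,1],"hand":0.1},{"turn":[0,0,0],"translation":[0,0,1],"hand":0.1},{"turn":[0,0,0],"translation":[0,0,0.7],"hand":0.1},{"turn":[0,0,0],"translation":[0,0,0],"hand":0.1},{"turn":[0,0,0],"translation":[0,0,0],"hand":0.1}]'

```text
time_s: 14.52
eef_pos: [525.9, 6.1, 103.2]
ee_rot: [-0.0, -0.061, 0.998, 0.0]
force: [0.4, -0.1, -2.5]
grip_width: 0.269
grip_force: 50.5
```

Emit:
move_arm --moves '[{"turn":[0,0,0],"translation":[0.5,0,2],"hand":0.1},{"turn":[0,0,0],"translation":[0,0,3],"hand":0.1},{"turn":[0,0,0],"translation":[0,0,3],"hand":0.1},{"turn":[0,0,0],"translation":[0,0,3],"hand":0.1},{"turn":[0,0,0],"translation":[0,0,3],"hand":0.1},{"turn":[0,0,0],"translation":[0,0,3],"hand":0.1},{"turn":[0,0,0],"translation":[0,0,3],"hand":0.1},{"turn":[0,0,0],"translation":[0,0,3],"hand":0.1},{"turn":[0,0,0],"translation":[0,0,0],"hand":0.1},{"turn":[0,0,0],"translation":[0,0,0],"hand":0.1}]'

```text
time_s: 15.35
eef_pos: [525.3, 6.0, 80.0]
ee_rot: [-0.0, -0.061, 0.998, 0.0]
force: [0.5, -1.1, -2.7]
grip_width: 0.265
grip_force: 50.5
```

Emit:
move_arm --moves '[{"turn":[0,0,0],"translation":[0,0,1.5],"hand":0.1},{"turn":[0,0,0],"translation":[0,0,1.5],"hand":0.1},{"turn":[0,0,0],"translation":[0,0,1.5],"hand":0.1},{"turn":[0,0,0],"translation":[0,0,1],"hand":0.1},{"turn":[0,0,0],"translation":[0,0,1],"hand":0.1},{"turn":[0,0,0],"translation":[0,0,0],"hand":0.1},{"turn":[0,0,0],"translation":[0,0,0],"hand":0.1},{"turn":[0,0,0],"translation":[0,0,0],"hand":0.1}]'

```text
time_s: 16.02
eef_pos: [525.5, 6.0, 74.7]
ee_rot: [0.0, -0.061, 0.998, -0.0]
force: [-4.0, -0.1, 9.3]
grip_width: 0.263
grip_force: 51.7
```

Green takes the pin down to the collar (z 74.7). Next is blue.

Emit:
move_arm --moves '[{"turn":[0,0,0],"translation":[0,0,-10],"hand":0.1},{"turn":[0,0,0],"translation":[0,0,-15],"hand":0.1},{"turn":[0,0,0],"translation":[0,0,-25],"hand":0.1},{"turn":[0,0,0],"translation":[0,0,-35],"hand":0.1},{"turn":[0,0,0],"translation":[0,0,-25],"hand":0.1},{"turn":[0,0,0],"translation":[-17.2,37,-5],"hand":0.1},{"turn":[0,0,0],"translation":[-17.2,37,-5],"hand":0.1},{"turn":[0,0,0],"translation":[-17.2,37,-3],"hand":0.1},{"turn":[0,0,0],"translation":[-17.2,37,-3],"hand":0.1},{"turn":[0,0,0],"translation":[0,0,0],"hand":0.1}]'

```text
time_s: 16.85
eef_pos: [576.4, 167.3, 200.5]
ee_rot: [0.001, -0.064, 0.998, 0.001]
force: [0.5, -0.4, -2.8]
grip_width: 0.266
grip_force: 50.5
```

Emit:
move_arm --moves '[{"turn":[0,0,0],"translation":[0,0,0],"hand":0.1},{"turn":[0,0,0],"translation":[0,0,0],"hand":0.1}]'

```text
time_s: 17.02
eef_pos: [575.4, 161.0, 199.7]
ee_rot: [-0.0, -0.061, 0.998, -0.0]
force: [1.0, -0.8, -2.1]
grip_width: 0.265
grip_force: 50.5
```

Run:
```python
from h import *
st(); im,P,k=cap("wrist"); held(P)
bore(im,P,k,(370,568),(-220,200))
plan(523,161.6,110)
```

```text
{'time_s': 17.017, 'joints': [0.077, 0.512, 1.34, -0.0, 1.29, -1.616], 'eef_pos': [575.407, 161.011, 199.653], 'ee_rot': [-0.0, -0.061, 0.998, -0.0], 'force': [0.98, -0.793, -2.114], 'grip_width': 0.265, 'grip_force': 50.509}
pin x max 14.3 y [-10.8  12.6] zmax 68.6
rect ([446.9, -6.8], [47.9, 20.8], -86.2, [34.2, 36.2, 37.2], 1709) edge
rect ([522.4, -116.8], [76.9, 8.3], -8.0, [29.2, 33.9, 36.6], 1152) edge
rect ([525.8, 6.8], [76.8, 47.6], 2.0, [34.1, 36.0, 37.1], 4197) 
  bore c [525.2   9.2] d [28.8 31.2] contour px [150. 114.] z 36.0
rect ([523.3, 162.1], [76.8, 46.6], 11.9, [35.2, 36.2, 37.2], 3542) 
  bore c [522.5 161.8] d [31.4 31.8] contour px [322. 133.] z 36.2
turn [-0.0002 -0.0005  0.    ] rows 1.0 trans(after turn) [51.9  7.5 89.7] rows 3.0
```

Emit:
move_arm --moves '[{"turn":[0,0,0],"translation":[26.2,3.7,10],"hand":0.1},{"turn":[0,0,0],"translation":[26.2,3.7,20],"hand":0.1},{"turn":[0,0,0],"translation":[0,0,30],"hand":0.1},{"turn":[0,0,0],"translation":[0,0,20],"hand":0.1},{"turn":[0,0,0],"translation":[0,0,9.5],"hand":0.1},{"turn":[0,0,0],"translation":[0,0,0],"hand":0.1},{"turn":[0,0,0],"translation":[0,0,0],"hand":0.1},{"turn":[0,0,0],"translation":[0,0,0],"hand":0.1},{"turn":[0,0,0],"translation":[0,0,0],"hand":0.1}]'

```text
time_s: 17.82
eef_pos: [523.5, 162.1, 111.5]
ee_rot: [0.001, -0.061, 0.998, 0.0]
force: [-0.2, -0.1, -2.9]
grip_width: 0.261
grip_force: 50.6
```

Emit:
move_arm --moves '[{"turn":[0,0,0],"translation":[0,0,1.5],"hand":0.1},{"turn":[0,0,0],"translation":[0,0,1.5],"hand":0.1},{"turn":[0,0,0],"translation":[0,0,1.5],"hand":0.1},{"turn":[0,0,0],"translation":[0,0,1],"hand":0.1},{"turn":[0,0,0],"translation":[0,0,1],"hand":0.1},{"turn":[0,0,0],"translation":[0,0,0.7],"hand":0.1},{"turn":[0,0,0],"translation":[0,0,0],"hand":0.1},{"turn":[0,0,0],"translation":[0,0,0],"hand":0.1}]'

```text
time_s: 18.48
eef_pos: [522.7, 162.2, 103.0]
ee_rot: [-0.0, -0.061, 0.998, -0.0]
force: [-0.3, -0.8, -2.2]
grip_width: 0.266
grip_force: 50.6
```

Emit:
move_arm --moves '[{"turn":[0,0,0],"translation":[0,-0.4,2],"hand":0.1},{"turn":[0,0,0],"translation":[0,0,3],"hand":0.1},{"turn":[0,0,0],"translation":[0,0,3],"hand":0.1},{"turn":[0,0,0],"translation":[0,0,3],"hand":0.1},{"turn":[0,0,0],"translation":[0,0,3],"hand":0.1},{"turn":[0,0,0],"translation":[0,0,3],"hand":0.1},{"turn":[0,0,0],"translation":[0,0,3],"hand":0.1},{"turn":[0,0,0],"translation":[0,0,3],"hand":0.1},{"turn":[0,0,0],"translation":[0,0,0],"hand":0.1},{"turn":[0,0,0],"translation":[0,0,0],"hand":0.1}]'

```text
time_s: 19.32
eef_pos: [522.8, 161.8, 79.9]
ee_rot: [-0.0, -0.061, 0.998, 0.0]
force: [0.2, 0.2, -2.5]
grip_width: 0.265
grip_force: 50.6
```

Emit:
move_arm --moves '[{"turn":[0,0,0],"translation":[0,0,1.5],"hand":0.1},{"turn":[0,0,0],"translation":[0,0,1.5],"hand":0.1},{"turn":[0,0,0],"translation":[0,0,1.5],"hand":0.1},{"turn":[0,0,0],"translation":[0,0,1],"hand":0.1},{"turn":[0,0,0],"translation":[0,0,1],"hand":0.1},{"turn":[0,0,0],"translation":[0,0,0],"hand":0.1},{"turn":[0,0,0],"translation":[0,0,0],"hand":0.1},{"turn":[0,0,0],"translation":[0,0,0],"hand":0.1}]'

```text
time_s: 19.98
eef_pos: [522.9, 161.8, 74.7]
ee_rot: [0.0, -0.061, 0.998, -0.0]
force: [-5.0, -2.0, 10.4]
grip_width: 0.269
grip_force: 52.2
```

Blue takes the pin too. Now the gauge goes back to its box.

Emit:
move_arm --moves '[{"turn":[0,0,0],"translation":[0,0,-10],"hand":0.1},{"turn":[0,0,0],"translation":[0,0,-15],"hand":0.1},{"turn":[0,0,0],"translation":[0,0,-30],"hand":0.1},{"turn":[0,0,0],"translation":[0,0,-40],"hand":0.1},{"turn":[0,0,0],"translation":[0,0,-40],"hand":0.1},{"turn":[0,0,0],"translation":[0,0,-35],"hand":0.1},{"turn":[0,0,0],"translation":[4.3,37.2,0],"hand":0.1},{"turn":[0,0,0],"translation":[4.3,37.2,0],"hand":0.1},{"turn":[0,0,0],"translation":[4.3,37.2,0],"hand":0.1},{"turn":[0,0,0],"translation":[4.3,37.2,0],"hand":0.1}]'

```text
time_s: 20.82
eef_pos: [486.9, 308.9, 244.1]
ee_rot: [0.0, -0.061, 0.998, 0.0]
force: [1.2, 0.7, -2.2]
grip_width: 0.269
grip_force: 50.7
```

Emit:
move_arm --moves '[{"turn":[0,0,0],"translation":[4.3,37.2,0],"hand":0.1},{"turn":[0,0,0],"translation":[0,0,0],"hand":0.1},{"turn":[0,0,0],"translation":[0,0,0],"hand":0.1},{"turn":[0,0,0],"translation":[0,0,0],"hand":0.1}]'

```text
time_s: 21.15
eef_pos: [478.7, 343.6, 243.6]
ee_rot: [-0.0, -0.061, 0.998, -0.0]
force: [-0.1, -0.5, -3.3]
grip_width: 0.266
grip_force: 50.7
```

Run:
```python
from h import *
st(); plan(478.8,344.3,80)
```

```text
{'time_s': 21.15, 'joints': [0.424, 0.461, 1.303, -0.0, 1.378, -1.269], 'eef_pos': [478.747, 343.552, 243.588], 'ee_rot': [-0.0, -0.061, 0.998, -0.0], 'force': [-0.087, -0.537, -3.334], 'grip_width': 0.266, 'grip_force': 50.675}
turn [-0.0004 -0.0001  0.    ] rows 1.0 trans(after turn) [-1.000e-01  7.000e-01  1.636e+02] rows 4.0
```

Emit:
move_arm --moves '[{"turn":[0,0,0],"translation":[0,0.7,38],"hand":0.1},{"turn":[0,0,0],"translation":[0,0,40],"hand":0.1},{"turn":[0,0,0],"translation":[0,0,40],"hand":0.1},{"turn":[0,0,0],"translation":[0,0,30],"hand":0.1},{"turn":[0,0,0],"translation":[0,0,15],"hand":0.1},{"turn":[0,0,0],"translation":[0,0,0],"hand":0.1},{"turn":[0,0,0],"translation":[0,0,0],"hand":0.1},{"turn":[0,0,0],"translation":[0,0,0],"hand":0.1},{"turn":[0,0,0],"translation":[0,0,1],"hand":0.1},{"turn":[0,0,0],"translation":[0,0,1],"hand":0.1}]'

```text
time_s: 21.98
eef_pos: [479.4, 344.6, 79.9]
ee_rot: [0.001, -0.061, 0.998, 0.0]
force: [-0.2, 0.4, -2.4]
grip_width: 0.266
grip_force: 50.6
```

Emit:
move_arm --moves '[{"turn":[0,0,0],"translation":[0,0,1],"hand":0.1},{"turn":[0,0,0],"translation":[0,0,1],"hand":0.1},{"turn":[0,0,0],"translation":[0,0,1],"hand":0.1},{"turn":[0,0,0],"translation":[0,0,0.5],"hand":0.1},{"turn":[0,0,0],"translation":[0,0,0],"hand":0.1},{"turn":[0,0,0],"translation":[0,0,0],"hand":0.1}]'

```text
time_s: 22.48
eef_pos: [478.7, 344.5, 75.0]
ee_rot: [-0.0, -0.061, 0.998, -0.0]
force: [-0.4, -1.1, -3.0]
grip_width: 0.269
grip_force: 50.6
```

Emit:
move_arm --moves '[{"turn":[0,0,0],"translation":[0,0,0.7],"hand":0.1},{"turn":[0,0,0],"translation":[0,0,0.7],"hand":0.1},{"turn":[0,0,0],"translation":[0,0,0.5],"hand":0.1},{"turn":[0,0,0],"translation":[0,0,0],"hand":0.1},{"turn":[0,0,0],"translation":[0,0,0],"hand":0.1}]'

```text
time_s: 22.9
eef_pos: [478.9, 344.6, 73.7]
ee_rot: [0.0, -0.061, 0.998, 0.0]
force: [-1.6, -2.0, 5.7]
grip_width: 0.267
grip_force: 51.5
```

Emit:
move_arm --moves '[{"turn":[0,0,0],"translation":[0,0,0],"hand":0.4},{"turn":[0,0,0],"translation":[0,0,0],"hand":0.6},{"turn":[0,0,0],"translation":[0,0,0],"hand":0.6},{"turn":[0,0,0],"translation":[0,0,0],"hand":0.6},{"turn":[0,0,0],"translation":[0,0,0],"hand":0.6}]'

```text
time_s: 23.32
eef_pos: [478.7, 344.5, 73.0]
ee_rot: [-0.0, -0.061, 0.998, -0.0]
force: [-0.1, -0.2, -0.9]
grip_width: 0.602
grip_force: 0.0
```

Emit:
move_arm --moves '[{"turn":[0,0,0],"translation":[0,0,-15],"hand":0.6},{"turn":[0,0,0],"translation":[0,0,-40],"hand":0.6},{"turn":[0,0,0],"translation":[0,0,-40],"hand":0.6},{"turn":[0,0,0],"translation":[0,0,-40],"hand":0.6},{"turn":[0,0,0],"translation":[0,0,-40],"hand":0.6},{"turn":[0,0,0],"translation":[0,0,0],"hand":0.6},{"turn":[0,0,0],"translation":[0,0,0],"hand":0.6},{"turn":[0,0,0],"translation":[0,0,0],"hand":0.6}]'

```text
time_s: 23.98
eef_pos: [478.4, 344.4, 247.2]
ee_rot: [-0.001, -0.061, 0.998, -0.0]
force: [0.4, -0.6, -0.2]
grip_width: 0.599
grip_force: 0.0
```

Run:
```python
from h import *
st(); im,P,k=cap("wrist"); cv2.imwrite("pics/w4.png",im)
hsv=cv2.cvtColor(im,cv2.COLOR_BGR2HSV); m=cv2.inRange(hsv,(40,70,20),(90,255,255)).astype(bool)&(abs(P[...,1]-340)<60)&(abs(P[...,0]-475)<60)
q=P[m&(P[...,2]>84)]; print("gauge",q.min(0).round(1),q.max(0).round(1))
# lid plane from top & scene
ps=[]
for n in("top","scene"):
    im,P,k=cap(n); cv2.imwrite(f"pics/{n}4.png",im)
    hsv=cv2.cvtColor(im,cv2.COLOR_BGR2HSV); u=np.array([np.cos(.126),np.sin(.126)]); d=P[...,:2]-[489.5,351.5]; a=d@u; b=d@np.array([-u[1],u[0]])
    m=(P[...,2]>106)&(P[...,2]<260)&(abs(b)<90)&(a>40)&(a<150)&cv2.inRange(hsv,(100,60,10),(130,255,255)).astype(bool)
    A=a[m];B=b[m];Z=P[m][:,2]
    print(n,m.sum(),A.min(),A.max(),B.min(),B.max(),Z.min(),Z.max())
    for z in range(110,240,20):
        s=(Z>=z)&(Z<z+20)
        if s.sum()>5: print(z,s.sum(),np.percentile(A[s],[5,50,95]).round(1),Z[s].mean().round(1))
    m2=(P[...,2]>106)&(P[...,2]<280)&(abs(b)<90)&(a>60)&(a<170)&(hsv[...,2]<60)&~m
    if m2.sum()>3: print("dark",m2.sum(),a[m2].min(),a[m2].max(),np.median(b[m2]),np.median(P[m2],0))
```

```text
{'time_s': 23.983, 'joints': [0.425, 0.459, 1.296, -0.0, 1.388, -1.268], 'eef_pos': [478.416, 344.379, 247.227], 'ee_rot': [-0.001, -0.061, 0.998, -0.0], 'force': [0.404, -0.61, -0.228], 'grip_width': 0.599, 'grip_force': 0.0}
gauge [466.5 333.5  84.1] [489.6 355.4  91.5]
top 419 63.03888660957731 92.91659617576029 -74.8466414249361 73.57688134564604 106.4935347861117 235.7460986593586
110 49 [65.5 66.7 68.1] 119.9
130 53 [67.6 68.9 70.1] 139.4
150 53 [69.7 71.  72.5] 160.1
170 55 [71.8 73.2 74.1] 179.4
190 59 [74.  75.1 76.7] 200.5
210 88 [76.2 77.8 84.1] 222.8
230 53 [78.6 81.3 84.5] 231.7
dark 76 70.11805484022992 123.73171700662358 -1.7301886297006792 [600.45070211 362.99521936 207.475629  ]
scene 1612 67.56697885067406 124.67373845881126 -72.69431745619252 75.90706932130956 106.05061846579929 231.0819333443344
110 173 [71.4 72.8 74.4] 120.2
130 182 [73.6 75.1 76.3] 140.1
150 220 [75.6 77.1 78.6] 159.9
170 244 [77.8 79.4 81.3] 180.5
190 308 [ 80.   81.6 116.7] 200.3
210 427 [78.2 83.  84.6] 222.7
230 22 [79.4 81.4 84.1] 230.5
dark 111 84.96086064337192 126.35168070350721 3.1105483065812165 [604.99601861 368.11647373 203.90264412]
```

View pics/w4.png

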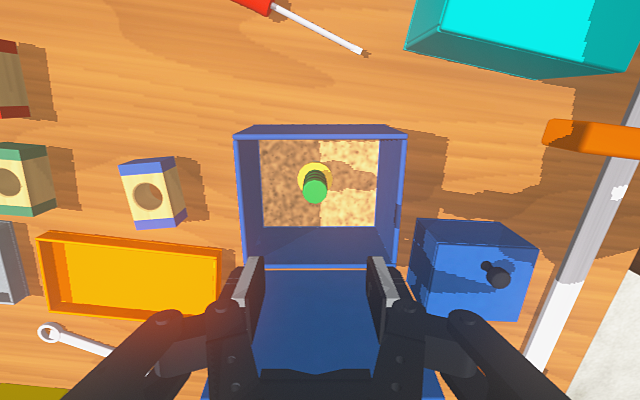

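The gauge stands upright in the box again at (315,190). The lid is fitted at about 1.68 rad, with its knob mid-width. I'll push the lid from behind, off the knob's side.

Emit:
move_arm --moves '[{"turn":[0,0,0],"translation":[0,0,-40],"hand":0},{"turn":[0,0,0],"translation":[0,-20,-18],"hand":0},{"turn":[0,0,0],"translation":[-31,-8,0],"hand":0},{"turn":[0,0,0],"translation":[-31,-8,0],"hand":0},{"turn":[0,0,0],"translation":[-31,-8,0],"hand":0},{"turn":[0,0,0],"translation":[-31,0,0],"hand":0},{"turn":[0,0,0],"translation":[0,0,0],"hand":0},{"turn":[0,0,0],"translation":[0,0,0],"hand":0},{"turn":[0,0,0],"translation":[0,0,0],"hand":0}]'

```text
time_s: 24.88
eef_pos: [606.6, 316.1, 305.2]
ee_rot: [-0.001, -0.061, 0.998, -0.0]
force: [-0.5, -0.0, 0.7]
grip_width: 0.002
grip_force: 0.0
```

```bash
cat >> h.py <<'E'
def ab():
    p,R=pose(); u=np.array([np.cos(.126),np.sin(.126)]); d=p[:2]-[489.5,351.5]
    return np.array([d@u,d@np.array([-u[1],u[0]]),p[2]])
def lidpath(ths,r=95):
    W=[(65-r*np.cos(t)+8*np.sin(t)+11,100+r*np.sin(t)+8*np.cos(t)+19) for t in ths]; return np.array(W)
E
python3 - <<'E'
from h import *
st(); print("a,b,z",ab().round(1))
th=np.r_[1.68:0.05:-0.17,0]; W=lidpath(th); print(W.round(1).tolist())
print([[round(-x,1),0,round(-z,1)] for x,z in np.diff(W,axis=0)])
im,P,k=cap("scene"); cv2.imwrite("pics/s5.png",im[100:400,200:600])
E
```

```text
{'time_s': 24.883, 'joints': [0.309, 0.677, 0.8, 0.0, 1.666, -1.384], 'eef_pos': [606.627, 316.098, 305.248], 'ee_rot': [-0.001, -0.061, 0.998, -0.0], 'force': [-0.494, -0.035, 0.677], 'grip_width': 0.002, 'grip_force': 0.0}
a,b,z [111.7 -49.8 305.2]
[[94.3, 212.6], [78.2, 214.3], [62.1, 213.3], [46.3, 209.6], [31.4, 203.3], [17.8, 194.5], [5.9, 183.6], [-4.1, 170.8], [-11.7, 156.5], [-16.7, 141.1], [-19.0, 127.0]]
[[np.float64(16.1), 0, np.float64(-1.7)], [np.float64(16.2), 0, np.float64(1.0)], [np.float64(15.8), 0, np.float64(3.7)], [np.float64(14.9), 0, np.float64(6.3)], [np.float64(13.6), 0, np.float64(8.8)], [np.float64(11.9), 0, np.float64(10.9)], [np.float64(9.9), 0, np.float64(12.8)], [np.float64(7.6), 0, np.float64(14.3)], [np.float64(5.1), 0, np.float64(15.4)], [np.float64(2.3), 0, np.float64(14.1)]]
```

View pics/s5.png

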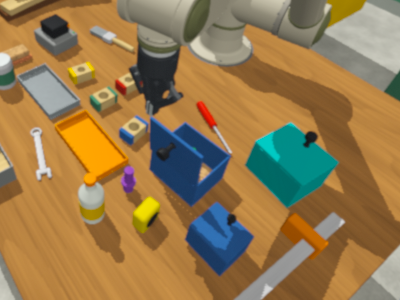

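The gripper with shut fingers is above and beyond the lid's free edge (tips at about (152,105) in the crop). Bystanders are clear, so I lower behind the lid and push it over.

Emit:
move_arm --moves '[{"turn":[0,0,0],"translation":[0,0,30],"hand":0},{"turn":[0,0,0],"translation":[0,0,30],"hand":0},{"turn":[0,0,0],"translation":[0,0,25],"hand":0},{"turn":[0,0,0],"translation":[0,0,7.5],"hand":0},{"turn":[0,0,0],"translation":[0,0,0],"hand":0},{"turn":[0,0,0],"translation":[8,0,0],"hand":0},{"turn":[0,0,0],"translation":[9.5,0,0],"hand":0},{"turn":[0,0,0],"translation":[8,0,-1],"hand":0},{"turn":[0,0,0],"translation":[8,0,-1],"hand":0},{"turn":[0,0,0],"translation":[0,0,0],"hand":0}]'

```text
time_s: 25.77
eef_pos: [573.4, 312.4, 218.9]
ee_rot: [0.002, -0.061, 0.998, 0.001]
force: [0.2, 0.2, 1.2]
grip_width: -0.003
grip_force: 0.0
```

Emit:
move_arm --moves '[{"turn":[0,0,0],"translation":[8,0,0.5],"hand":0},{"turn":[0,0,0],"translation":[8,0,0.5],"hand":0},{"turn":[0,0,0],"translation":[8,0,1.8],"hand":0},{"turn":[0,0,0],"translation":[8,0,1.8],"hand":0},{"turn":[0,0,0],"translation":[7.5,0,3.1],"hand":0},{"turn":[0,0,0],"translation":[7.5,0,3.2],"hand":0},{"turn":[0,0,0],"translation":[13.6,0,8.8],"hand":0},{"turn":[0,0,0],"translation":[0,0,0],"hand":0}]'

```text
time_s: 26.43
eef_pos: [512.6, 304.7, 196.6]
ee_rot: [-0.0, -0.061, 0.998, 0.0]
force: [0.3, 0.5, -0.1]
grip_width: 0.0
grip_force: 0.0
```

Run:
```python
from h import *
st(); print("a,b,z",ab().round(1))
im,P,k=cap("scene"); cv2.imwrite("pics/s6.png",cv2.resize(im[180:330,320:520],(600,450)))
```

```text
{'time_s': 26.433, 'joints': [0.34, 0.512, 1.348, 0.0, 1.281, -1.354], 'eef_pos': [512.601, 304.721, 196.616], 'ee_rot': [-0.0, -0.061, 0.998, 0.0], 'force': [0.334, 0.469, -0.119], 'grip_width': 0.0, 'grip_force': 0.0}
a,b,z [ 17.  -49.3 196.6]
```

View pics/s6.png

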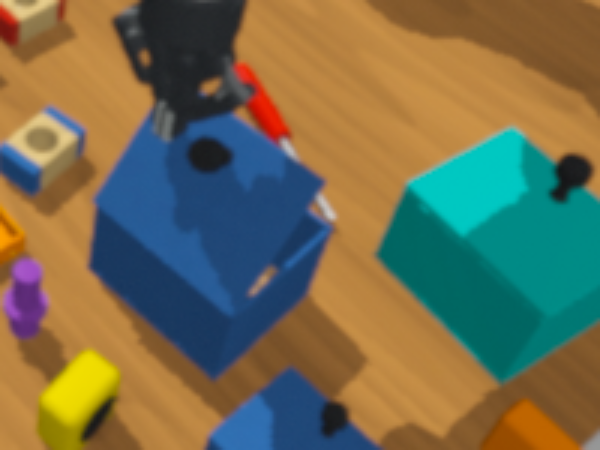

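The lid is following, half closed, with the finger on it beside the knob at about (165,120). Continuing the arc.

Emit:
move_arm --moves '[{"turn":[0,0,0],"translation":[11.9,0,10.9],"hand":0},{"turn":[0,0,0],"translation":[9.9,0,12.8],"hand":0},{"turn":[0,0,0],"translation":[7.6,0,14.3],"hand":0},{"turn":[0,0,0],"translation":[5.1,0,15.4],"hand":0},{"turn":[0,0,0],"translation":[2.3,0,14],"hand":0},{"turn":[0,0,0],"translation":[0,0,2],"hand":0},{"turn":[0,0,0],"translation":[0,0,1],"hand":0},{"turn":[0,0,0],"translation":[0,0,0],"hand":0},{"turn":[0,0,0],"translation":[0,0,0],"hand":0}]'

```text
time_s: 27.23
eef_pos: [478.0, 300.3, 127.5]
ee_rot: [0.0, -0.061, 0.998, 0.0]
force: [-6.2, -1.2, 8.0]
grip_width: -0.003
grip_force: 4.3
```

Emit:
move_arm --moves '[{"turn":[0,0,0],"translation":[0,0,1],"hand":0},{"turn":[0,0,0],"translation":[0,0,1],"hand":0},{"turn":[0,0,0],"translation":[0,0,0],"hand":0},{"turn":[0,0,0],"translation":[0,0,0],"hand":0}]'

```text
time_s: 27.57
eef_pos: [478.0, 300.4, 127.3]
ee_rot: [0.001, -0.061, 0.998, 0.0]
force: [-11.8, -5.2, 23.9]
grip_width: -0.002
grip_force: 11.9
```

Emit:
move_arm --moves '[{"turn":[0,0,0],"translation":[0,0,-15],"hand":0.2},{"turn":[0,0,0],"translation":[0,0,-35],"hand":0.5},{"turn":[0,0,0],"translation":[0,0,-40],"hand":0.85},{"turn":[0,0,0],"translation":[0,0,-40],"hand":0.85},{"turn":[0,0,0],"translation":[0,0,0],"hand":0.85},{"turn":[0,0,0],"translation":[0,0,0],"hand":0.85},{"turn":[0,0,0],"translation":[0,0,0],"hand":0.85}]'

```text
time_s: 28.15
eef_pos: [477.6, 300.0, 253.7]
ee_rot: [0.0, -0.061, 0.998, 0.0]
force: [0.8, 0.9, -1.2]
grip_width: 0.85
grip_force: 0.0
```

Run:
```python
from h import *
st(); print("a,b,z",ab().round(1))
for n in("wrist","scene"):
    im,P,k=cap(n); u=np.array([np.cos(.126),np.sin(.126)]); d=P[...,:2]-[489.5,351.5]; a=d@u; b=d@np.array([-u[1],u[0]])
    m=(abs(b)<60)&(P[...,2]>100)&(P[...,2]<120)
    for lo in range(-70,70,20):
        s=m&(a>=lo)&(a<lo+20); print(n,lo,s.sum(),np.median(P[s][:,2]).round(1) if s.any() else "")
    for r in comps(P,28,46,(360,568),(-220,210),400 if n=="wrist" else 60): print(r[:5])
```

```text
{'time_s': 28.15, 'joints': [0.353, 0.397, 1.371, -0.0, 1.373, -1.34], 'eef_pos': [477.596, 300.006, 253.65], 'ee_rot': [0.0, -0.061, 0.998, 0.0], 'force': [0.772, 0.917, -1.213], 'grip_width': 0.85, 'grip_force': 0.0}
a,b,z [-18.3 -49.6 253.7]
wrist -70 2823 108.6
wrist -50 2628 108.6
wrist -30 2191 108.7
wrist -10 2663 108.6
wrist 10 2512 108.7
wrist 30 2299 108.7
wrist 50 1181 108.6
([418.7, -7.4], [76.7, 48.6], 2.4, [32.0, 35.8, 37.0], 3479)
([525.8, 6.7], [77.1, 49.2], 2.4, [31.7, 35.8, 36.9], 2663)
([523.3, 162.6], [77.2, 47.4], 12.1, [33.6, 36.0, 37.0], 2304)
scene -70 176 108.3
scene -50 272 108.3
scene -30 308 108.1
scene -10 312 108.3
scene 10 320 108.0
scene 30 332 108.1
scene 50 296 107.5
([518.2, -135.5], [78.8, 51.2], -9.5, [31.4, 34.9, 37.0], 228)
([417.4, -6.1], [79.5, 49.7], 4.6, [31.5, 35.1, 37.6], 247)
([524.8, 7.5], [78.0, 49.9], 1.8, [30.8, 35.2, 37.5], 261)
([521.4, 164.2], [79.7, 48.2], 12.3, [31.8, 35.3, 37.6], 314)
```

The lid is flat at 108.6 mm all over, so it is closed. Now the blocks, blue first.

Run:
```python
from h import *
c=plan(523.1,162.1,130,np.pi+.2077); plan(523.1,162.1,28,None,c)
im,P,k=cap("top")
for r in comps(P,60,130,(600,760),(-340,-180),15): print("varnish",r[:5])
im,P,k=cap("scene")
for r in comps(P,60,130,(600,760),(-340,-180),15): print("varnish",r[:5])
```

```text
turn [-0.0004 -0.002  -0.0856] rows 1.0 trans(after turn) [ -16.5 -144.3  122.5] rows 5.0
turn [0. 0. 0.] rows 1.0 trans(after turn) [  0.   0. 102.] rows 3.0
varnish ([734.7, -256.5], [71.5, 50.5], -89.8, [73.4, 100.1, 104.2], 446)
varnish ([734.4, -256.1], [74.3, 50.9], -89.7, [69.6, 97.5, 100.6], 325)
```

Emit:
move_arm --moves '[{"turn":[0,0,-0.0856],"translation":[0,0,0],"hand":0.85},{"turn":[0,0,0],"translation":[-3.3,-28.9,10],"hand":0.85},{"turn":[0,0,0],"translation":[-3.3,-28.9,20],"hand":0.85},{"turn":[0,0,0],"translation":[-3.3,-28.9,28],"hand":0.85},{"turn":[0,0,0],"translation":[-3.3,-28.8,28.5],"hand":0.85},{"turn":[0,0,0],"translation":[-3.3,-28.8,28],"hand":0.85},{"turn":[0,0,0],"translation":[0,0,8],"hand":0.85},{"turn":[0,0,0],"translation":[0,0,0],"hand":0.85},{"turn":[0,0,0],"translation":[0,0,0],"hand":0.85}]'

```text
time_s: 29.1
eef_pos: [523.1, 162.7, 131.1]
ee_rot: [-0.0, -0.104, 0.995, 0.0]
force: [-0.6, 0.5, 0.5]
grip_width: 0.852
grip_force: 0.0
```

Run:
```python
from h import *
st(); im,P,k=cap("wrist"); bore(im,P,k,(400,600),(80,260)); plan(523.1,162.1,28,np.pi+.2077)
for r in comps(P,15,32,(575,730),(-20,260),100): print("tray",r[:5])
```

```text
{'time_s': 29.1, 'joints': [0.087, 0.483, 1.581, 0.0, 1.078, -1.691], 'eef_pos': [523.062, 162.657, 131.074], 'ee_rot': [-0.0, -0.104, 0.995, 0.0], 'force': [-0.559, 0.53, 0.497], 'grip_width': 0.852, 'grip_force': 0.0}
rect ([523.2, 162.2], [77.6, 46.5], 12.1, [35.0, 36.1, 37.0], 4989) 
  bore c [521.  161.6] d [29.4 31.3] contour px [313. 212.] z 36.1
turn [0.     0.0011 0.0009] rows 1.0 trans(after turn) [  0.4  -0.9 103.9] rows 3.0
tray ([611.6, 39.7], [100.7, 52.3], -46.9, [16.5, 22.3, 24.2], 1401)
tray ([609.3, 193.3], [145.3, 71.1], 55.2, [16.6, 22.5, 24.4], 1744)
tray ([702.9, 135.2], [23.2, 4.9], -88.6, [16.3, 19.9, 23.8], 199)
```

Emit:
move_arm --moves '[{"turn":[0,0,0],"translation":[0,-0.6,35],"hand":0.85},{"turn":[0,0,0],"translation":[0,0,35],"hand":0.85},{"turn":[0,0,0],"translation":[0,0,23],"hand":0.85},{"turn":[0,0,0],"translation":[0,0,10],"hand":0.85},{"turn":[0,0,0],"translation":[0,0,0],"hand":0.85},{"turn":[0,0,0],"translation":[0,0,0],"hand":0.4},{"turn":[0,0,0],"translation":[0,0,0],"hand":0.4},{"turn":[0,0,0],"translation":[0,0,0],"hand":0.4},{"turn":[0,0,0],"translation":[0,0,0],"hand":0.4},{"turn":[0,0,0],"translation":[0,0,0],"hand":0.4}]'

```text
time_s: 29.98
eef_pos: [524.5, 162.0, 30.2]
ee_rot: [0.002, -0.104, 0.995, 0.0]
force: [-1.2, 1.6, 7.2]
grip_width: 0.527
grip_force: 52.4
```

Emit:
move_arm --moves '[{"turn":[0,0,0],"translation":[0,0,-10],"hand":0.4},{"turn":[0,0,0],"translation":[0,0,-30],"hand":0.4},{"turn":[0,0,0],"translation":[0,0,-40],"hand":0.4},{"turn":[0,0,0],"translation":[0,0,-20],"hand":0.4},{"turn":[0,0,0],"translation":[0,0,0],"hand":0.4}]'

```text
time_s: 30.4
eef_pos: [525.4, 161.9, 134.0]
ee_rot: [0.005, -0.104, 0.995, -0.0]
force: [0.9, -0.6, 0.1]
grip_width: 0.523
grip_force: 51.6
```

Run:
```python
from h import *
st(); c=plan(570,-80,130,np.pi+.04); 
im,P,k=cap("scene")
for r in comps(P,13,32,(565,730),(-300,0),60): print("grey",r[:5])
c=plan(651,-81,130,None,c)
```

```text
{'time_s': 30.4, 'joints': [0.086, 0.479, 1.58, -0.0, 1.074, -1.693], 'eef_pos': [525.417, 161.919, 133.957], 'ee_rot': [0.005, -0.104, 0.995, -0.0], 'force': [0.857, -0.554, 0.129], 'grip_width': 0.523, 'grip_force': 51.622}
turn [-0.0004  0.0098  0.168 ] rows 2.0 trans(after turn) [ -34.9 -243.5    4. ] rows 7.0
grey ([648.2, -136.1], [225.2, 112.5], -87.4, [14.6, 20.5, 24.2], 399)
turn [0. 0. 0.] rows 1.0 trans(after turn) [-80.9  -4.2   0. ] rows 2.0
```

Emit:
move_arm --moves '[{"turn":[0,0,0.084],"translation":[0,0,0],"hand":0.4},{"turn":[0,0,0.084],"translation":[0,0,0],"hand":0.4},{"turn":[0,0,0],"translation":[-16.1,-35.4,0],"hand":0.4},{"turn":[0,0,0],"translation":[-16.1,-35.4,0],"hand":0.4},{"turn":[0,0,0],"translation":[-16.1,-35.4,0],"hand":0.4},{"turn":[0,0,0],"translation":[-16.1,-35.4,0],"hand":0.4},{"turn":[0,0,0],"translation":[-16,-35.4,0],"hand":0.4},{"turn":[0,0,0],"translation":[-16,-35.4,0],"hand":0.4},{"turn":[0,0,0],"translation":[-16,-35.2,0],"hand":0.4},{"turn":[0,0,0],"translation":[0,0,0],"hand":0.4}]'

```text
time_s: 31.28
eef_pos: [646.5, -87.6, 126.5]
ee_rot: [-0.0, -0.017, 1.0, -0.001]
force: [-0.5, -0.2, -1.0]
grip_width: 0.53
grip_force: 51.7
```

Emit:
move_arm --moves '[{"turn":[0,0,0],"translation":[0,0,0],"hand":0.4},{"turn":[0,0,0],"translation":[0,0,0],"hand":0.4}]'

```text
time_s: 31.45
eef_pos: [644.7, -80.8, 126.9]
ee_rot: [-0.001, -0.02, 1.0, 0.0]
force: [-0.5, -0.3, -0.9]
grip_width: 0.528
grip_force: 51.7
```

Run:
```python
from h import *
st(); im,P,k=cap("wrist"); cv2.imwrite("pics/w7.png",im); plan(647.5,-81,36)
for r in comps(P,13,32,(565,730),(-300,0),100): print("grey",r[:5])
```

```text
{'time_s': 31.45, 'joints': [-0.305, 0.695, 1.233, 0.0, 1.217, -1.915], 'eef_pos': [644.703, -80.797, 126.867], 'ee_rot': [-0.001, -0.02, 1.0, 0.0], 'force': [-0.497, -0.309, -0.857], 'grip_width': 0.528, 'grip_force': 51.721}
turn [ 0.0008 -0.0017 -0.    ] rows 1.0 trans(after turn) [-2.7 -0.9 91.3] rows 3.0
grey ([660.9, -155.4], [257.4, 132.3], -87.7, [15.2, 23.0, 24.8], 7224)
grey ([699.2, -77.4], [39.5, 4.4], -87.2, [14.8, 20.7, 24.2], 432)
```

View pics/w7.png

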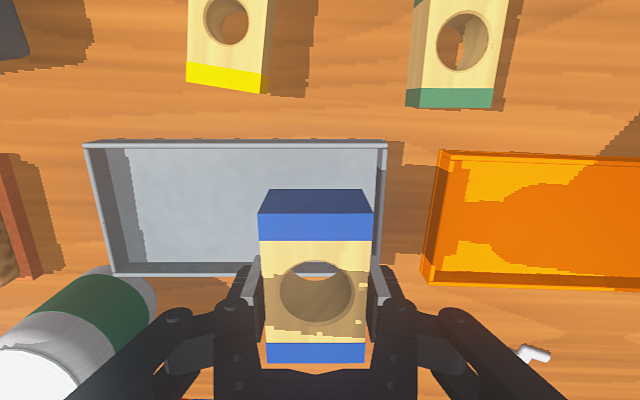

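Blue is held level at (315,270), over the right-hand end of the grey tray (85–385 wide), so I lower it there.

Emit:
move_arm --moves '[{"turn":[0,0,0],"translation":[-2.7,-0.5,30],"hand":0.4},{"turn":[0,0,0],"translation":[0,0,30],"hand":0.4},{"turn":[0,0,0],"translation":[0,0,20],"hand":0.4},{"turn":[0,0,0],"translation":[0,0,8],"hand":0.4},{"turn":[0,0,0],"translation":[0,0,2],"hand":0.4},{"turn":[0,0,0],"translation":[0,0,1],"hand":0.4},{"turn":[0,0,0],"translation":[0,0,1],"hand":0.4},{"turn":[0,0,0],"translation":[0,0,0],"hand":0.4},{"turn":[0,0,0],"translation":[0,0,0],"hand":0.4}]'

```text
time_s: 32.25
eef_pos: [648.6, -81.7, 37.1]
ee_rot: [0.001, -0.02, 1.0, -0.0]
force: [-0.3, 0.4, -1.0]
grip_width: 0.528
grip_force: 51.7
```

Emit:
move_arm --moves '[{"turn":[0,0,0],"translation":[0,0,1],"hand":0.4},{"turn":[0,0,0],"translation":[0,0,1],"hand":0.4},{"turn":[0,0,0],"translation":[0,0,0],"hand":0.4},{"turn":[0,0,0],"translation":[0,0,0],"hand":0.6},{"turn":[0,0,0],"translation":[0,0,0],"hand":0.75},{"turn":[0,0,0],"translation":[0,0,0],"hand":0.75},{"turn":[0,0,0],"translation":[0,0,0],"hand":0.75},{"turn":[0,0,0],"translation":[0,0,0],"hand":0.75}]'

```text
time_s: 32.92
eef_pos: [648.1, -81.7, 34.0]
ee_rot: [-0.0, -0.02, 1.0, 0.0]
force: [0.5, -0.5, 0.5]
grip_width: 0.753
grip_force: 0.0
```

Emit:
move_arm --moves '[{"turn":[0,0,0],"translation":[0,0,-15],"hand":0.75},{"turn":[0,0,0],"translation":[0,0,-40],"hand":0.85},{"turn":[0,0,0],"translation":[0,0,-40],"hand":0.85},{"turn":[0,0,0],"translation":[0,0,0],"hand":0.85},{"turn":[0,0,0],"translation":[0,0,0],"hand":0.85}]'

```text
time_s: 33.33
eef_pos: [649.1, -81.9, 131.5]
ee_rot: [0.002, -0.02, 1.0, -0.001]
force: [-0.3, 0.3, -0.4]
grip_width: 0.851
grip_force: 0.0
```

Run:
```python
from h import *
st(); im,P,k=cap("wrist"); bore(im,P,k,(380,720),(-220,60)); plan(525.5,6.6,130,np.pi+.040)
```

```text
{'time_s': 33.333, 'joints': [-0.304, 0.696, 1.218, 0.0, 1.223, -1.915], 'eef_pos': [649.103, -81.92, 131.528], 'ee_rot': [0.002, -0.02, 1.0, -0.001], 'force': [-0.291, 0.34, -0.384], 'grip_width': 0.851, 'grip_force': 0.0}
rect ([533.1, -140.3], [49.5, 47.5], -6.2, [35.0, 36.2, 37.1], 4907) edge
rect ([534.5, 6.5], [58.2, 47.5], 2.4, [33.8, 36.1, 37.2], 5763) edge
rect ([646.8, -80.7], [77.3, 46.4], 2.6, [38.7, 40.1, 41.0], 5342) 
  bore c [643.8 -80.9] d [27.6 30.5] contour px [316. 210.] z 40.1
turn [-0.0003  0.0007 -0.0002] rows 1.0 trans(after turn) [119.   93.1  -0.7] rows 4.0
```

Blue lies flat in the grey tray. Green next.

Emit:
move_arm --moves '[{"turn":[0,0,0],"translation":[29.8,23.3,0],"hand":0.85},{"turn":[0,0,0],"translation":[29.8,23.3,0],"hand":0.85},{"turn":[0,0,0],"translation":[29.8,23.3,0],"hand":0.85},{"turn":[0,0,0],"translation":[29.8,23.2,0],"hand":0.85},{"turn":[0,0,0],"translation":[0,0,0],"hand":0.85},{"turn":[0,0,0],"translation":[0,0,0],"hand":0.85},{"turn":[0,0,0],"translation":[0,0,0],"hand":0.85}]'

```text
time_s: 33.97
eef_pos: [525.5, 6.4, 128.4]
ee_rot: [-0.0, -0.02, 1.0, 0.0]
force: [0.6, -0.1, -0.0]
grip_width: 0.849
grip_force: 0.0
```

Run:
```python
from h import *
st(); im,P,k=cap("wrist"); bore(im,P,k,(380,720),(-220,60)); plan(525.5,6.6,28)
```

```text
{'time_s': 33.967, 'joints': [-0.211, 0.443, 1.653, -0.0, 1.046, -1.821], 'eef_pos': [525.502, 6.443, 128.395], 'ee_rot': [-0.0, -0.02, 1.0, 0.0], 'force': [0.58, -0.057, -0.023], 'grip_width': 0.849, 'grip_force': 0.0}
rect ([422.0, -8.0], [69.0, 46.5], 2.7, [35.2, 36.2, 37.2], 7434) edge
  bore c [419.   -7.8] d [25.2 25.6] contour px [298.  57.] z 36.2
rect ([519.7, -138.2], [77.6, 48.0], -6.8, [33.3, 36.0, 36.9], 6442) 
  bore c [ 518. -135.] d [21.3 24.8] contour px [119. 199.] z 36.0
rect ([525.8, 6.5], [77.8, 46.5], 2.2, [35.0, 36.2, 37.0], 5079) 
  bore c [523.5   6.5] d [29.5 31.2] contour px [315. 215.] z 36.2
turn [-0.     -0.0003  0.    ] rows 1.0 trans(after turn) [  0.3   0.5 100.5] rows 3.0
```

Emit:
move_arm --moves '[{"turn":[0,0,0],"translation":[0,0,35],"hand":0.85},{"turn":[0,0,0],"translation":[0,0,35],"hand":0.85},{"turn":[0,0,0],"translation":[0,0,20],"hand":0.85},{"turn":[0,0,0],"translation":[0,0,10],"hand":0.85},{"turn":[0,0,0],"translation":[0,0,0],"hand":0.85},{"turn":[0,0,0],"translation":[0,0,0],"hand":0.4},{"turn":[0,0,0],"translation":[0,0,0],"hand":0.4},{"turn":[0,0,0],"translation":[0,0,0],"hand":0.4},{"turn":[0,0,0],"translation":[0,0,0],"hand":0.4},{"turn":[0,0,0],"translation":[0,0,0],"hand":0.4}]'

```text
time_s: 34.85
eef_pos: [526.5, 6.3, 30.6]
ee_rot: [0.002, -0.02, 1.0, -0.0]
force: [-0.1, -0.0, 6.7]
grip_width: 0.531
grip_force: 52.4
```

Emit:
move_arm --moves '[{"turn":[0,0,0],"translation":[0,0,-10],"hand":0.4},{"turn":[0,0,0],"translation":[0,0,-30],"hand":0.4},{"turn":[0,0,0],"translation":[0,0,-40],"hand":0.4},{"turn":[0,0,0],"translation":[0,0,-20],"hand":0.4},{"turn":[0,0,0],"translation":[-19.7,-33.2,0],"hand":0.4},{"turn":[0,0,0],"translation":[-19.7,-33.2,0],"hand":0.4},{"turn":[0,0,0],"translation":[-19.7,-33.2,0],"hand":0.4},{"turn":[0,0,0],"translation":[-19.7,-33.2,0],"hand":0.4},{"turn":[0,0,0],"translation":[-19.7,-33.2,0],"hand":0.4},{"turn":[0,0,0],"translation":[-19.7,-33.2,0],"hand":0.4}]'

```text
time_s: 35.68
eef_pos: [651.9, -189.3, 130.1]
ee_rot: [0.0, -0.02, 1.0, -0.0]
force: [0.8, -0.8, -0.2]
grip_width: 0.527
grip_force: 51.7
```

Emit:
move_arm --moves '[{"turn":[0,0,0],"translation":[0,0,0],"hand":0.4},{"turn":[0,0,0],"translation":[0,0,0],"hand":0.4},{"turn":[0,0,0],"translation":[0,0,0],"hand":0.4}]'

```text
time_s: 35.93
eef_pos: [651.0, -187.2, 129.3]
ee_rot: [-0.0, -0.02, 1.0, 0.0]
force: [-0.1, 0.3, -1.4]
grip_width: 0.524
grip_force: 51.6
```

Run:
```python
from h import *
st(); plan(651.5,-188,35)
```

```text
{'time_s': 35.933, 'joints': [-0.453, 0.752, 1.123, 0.0, 1.267, -2.063], 'eef_pos': [651.008, -187.249, 129.321], 'ee_rot': [-0.0, -0.02, 1.0, 0.0], 'force': [-0.085, 0.307, -1.396], 'grip_width': 0.524, 'grip_force': 51.646}
turn [ 0.0005 -0.0004 -0.    ] rows 1.0 trans(after turn) [-0.5 -0.8 94.3] rows 3.0
```

Emit:
move_arm --moves '[{"turn":[0,0,0],"translation":[0,0,30],"hand":0.4},{"turn":[0,0,0],"translation":[0,0,30],"hand":0.4},{"turn":[0,0,0],"translation":[0,0,20],"hand":0.4},{"turn":[0,0,0],"translation":[0,0,9],"hand":0.4},{"turn":[0,0,0],"translation":[0,0,2],"hand":0.4},{"turn":[0,0,0],"translation":[0,0,1],"hand":0.4},{"turn":[0,0,0],"translation":[0,0,1],"hand":0.4},{"turn":[0,0,0],"translation":[0,0,1],"hand":0.4},{"turn":[0,0,0],"translation":[0,0,0],"hand":0.4},{"turn":[0,0,0],"translation":[0,0,0],"hand":0.4}]'

```text
time_s: 36.77
eef_pos: [651.6, -187.8, 35.7]
ee_rot: [0.0, -0.02, 1.0, -0.0]
force: [-0.1, -0.4, -0.7]
grip_width: 0.529
grip_force: 51.6
```

Emit:
move_arm --moves '[{"turn":[0,0,0],"translation":[0,0,0.5],"hand":0.4},{"turn":[0,0,0],"translation":[0,0,0],"hand":0.4},{"turn":[0,0,0],"translation":[0,0,0],"hand":0.6},{"turn":[0,0,0],"translation":[0,0,0],"hand":0.75},{"turn":[0,0,0],"translation":[0,0,0],"hand":0.75},{"turn":[0,0,0],"translation":[0,0,0],"hand":0.75},{"turn":[0,0,0],"translation":[0,0,0],"hand":0.75}]'

```text
time_s: 37.35
eef_pos: [651.4, -187.8, 34.5]
ee_rot: [0.0, -0.02, 1.0, -0.0]
force: [-0.5, 0.4, -0.2]
grip_width: 0.753
grip_force: 0.0
```

Emit:
move_arm --moves '[{"turn":[0,0,0],"translation":[0,0,-15],"hand":0.75},{"turn":[0,0,0],"translation":[0,0,-40],"hand":0.85},{"turn":[0,0,0],"translation":[0,0,-40],"hand":0.85},{"turn":[0,0,0],"translation":[0,0,0],"hand":0.85},{"turn":[0,0,0],"translation":[0,0,0],"hand":0.85}]'

```text
time_s: 37.77
eef_pos: [652.3, -188.2, 132.2]
ee_rot: [0.002, -0.02, 1.0, -0.001]
force: [-0.4, -0.1, -0.7]
grip_width: 0.853
grip_force: 0.0
```

Run:
```python
from h import *
st(); im,P,k=cap("wrist"); bore(im,P,k,(380,720),(-260,60)); plan(519.6,-138.1,130,np.pi-.115)
```

```text
{'time_s': 37.767, 'joints': [-0.453, 0.75, 1.119, 0.0, 1.268, -2.064], 'eef_pos': [652.286, -188.152, 132.209], 'ee_rot': [0.002, -0.02, 1.0, -0.001], 'force': [-0.391, -0.11, -0.715], 'grip_width': 0.853, 'grip_force': 0.0}
rect ([532.8, -140.0], [50.0, 46.8], -6.5, [35.0, 36.2, 37.2], 4977) edge
rect ([650.4, -187.0], [77.2, 46.5], 2.3, [38.8, 40.1, 41.0], 5281) 
  bore c [ 647.5 -187. ] d [27.6 30.5] contour px [316. 210.] z 40.1
rect ([646.7, -81.0], [77.4, 47.5], 2.6, [34.0, 40.1, 41.0], 6039) 
  bore c [644.  -84.4] d [25.1 29.7] contour px [457. 211.] z 40.1
turn [-0.0003  0.0007  0.1548] rows 2.0 trans(after turn) [136.6  34.2  -0.2] rows 4.0
```

Green lies flat in the grey tray. Yellow next.

Emit:
move_arm --moves '[{"turn":[0,0,0.0775],"translation":[0,0,0],"hand":0.85},{"turn":[0,0,0.0775],"translation":[0,0,0],"hand":0.85},{"turn":[0,0,0],"translation":[34.1,8.5,0],"hand":0.85},{"turn":[0,0,0],"translation":[34.1,8.5,0],"hand":0.85},{"turn":[0,0,0],"translation":[34.1,8.5,0],"hand":0.85},{"turn":[0,0,0],"translation":[34.1,8.5,0],"hand":0.85},{"turn":[0,0,0],"translation":[0,0,0],"hand":0.85},{"turn":[0,0,0],"translation":[0,0,0],"hand":0.85},{"turn":[0,0,0],"translation":[0,0,0],"hand":0.85}]'

```text
time_s: 38.57
eef_pos: [520.2, -138.6, 129.1]
ee_rot: [-0.0, 0.058, 0.998, -0.0]
force: [-0.0, -0.2, -0.5]
grip_width: 0.851
grip_force: 0.0
```

Run:
```python
from h import *
st(); im,P,k=cap("wrist"); bore(im,P,k,(380,590),(-260,60)); plan(519.6,-138.1,28)
c=(np.array([520,-138.,130]),pose()[1]); plan(651,78,130,np.pi+.005,c)
```

```text
{'time_s': 38.567, 'joints': [-0.478, 0.467, 1.613, -0.0, 1.062, -1.934], 'eef_pos': [520.2, -138.589, 129.076], 'ee_rot': [-0.0, 0.058, 0.998, -0.0], 'force': [-0.018, -0.244, -0.517], 'grip_width': 0.851, 'grip_force': 0.0}
rect ([423.3, -8.1], [66.3, 48.0], 2.4, [33.7, 36.2, 37.2], 7335) edge
  bore c [418.6 -11. ] d [22. 25.] contour px [500.  42.] z 36.2
rect ([519.3, -138.1], [76.8, 46.4], -6.4, [35.1, 36.2, 37.0], 5448) 
  bore c [ 517.5 -138. ] d [23.5 25.5] contour px [315. 213.] z 36.2
turn [-0.0001  0.0003 -0.    ] rows 1.0 trans(after turn) [  1.    0.6 101.2] rows 3.0
turn [-1.000e-04  3.000e-04 -1.204e-01] rows 2.0 trans(after turn) [-132.1  215.3    0. ] rows 7.0
```

Emit:
move_arm --moves '[{"turn":[0,0,0],"translation":[0.6,0.6,35],"hand":0.85},{"turn":[0,0,0],"translation":[0,0,35],"hand":0.85},{"turn":[0,0,0],"translation":[0,0,21],"hand":0.85},{"turn":[0,0,0],"translation":[0,0,10],"hand":0.85},{"turn":[0,0,0],"translation":[0,0,0],"hand":0.85},{"turn":[0,0,0],"translation":[0,0,0],"hand":0.4},{"turn":[0,0,0],"translation":[0,0,0],"hand":0.4},{"turn":[0,0,0],"translation":[0,0,0],"hand":0.4},{"turn":[0,0,0],"translation":[0,0,0],"hand":0.4},{"turn":[0,0,0],"translation":[0,0,0],"hand":0.4}]'

```text
time_s: 39.45
eef_pos: [520.3, -138.1, 30.2]
ee_rot: [0.002, 0.058, 0.998, -0.001]
force: [0.7, -0.4, 8.0]
grip_width: 0.526
grip_force: 52.7
```

Emit:
move_arm --moves '[{"turn":[0,0,0],"translation":[0,0,-10],"hand":0.4},{"turn":[0,0,0],"translation":[0,0,-30],"hand":0.4},{"turn":[0,0,0],"translation":[0,0,-40],"hand":0.4},{"turn":[0,0,0],"translation":[0,0,-20],"hand":0.4},{"turn":[0,0,-0.06],"translation":[0,0,0],"hand":0.4},{"turn":[0,0,-0.06],"translation":[0,0,0],"hand":0.4},{"turn":[0,0,0],"translation":[-18.9,30.8,0],"hand":0.4},{"turn":[0,0,0],"translation":[-18.9,30.8,0],"hand":0.4},{"turn":[0,0,0],"translation":[-18.9,30.8,0],"hand":0.4},{"turn":[0,0,0],"translation":[-18.9,30.8,0],"hand":0.4}]'

```text
time_s: 40.28
eef_pos: [594.8, -12.6, 129.5]
ee_rot: [0.0, -0.002, 1.0, -0.0]
force: [-0.3, -0.6, -1.8]
grip_width: 0.529
grip_force: 51.8
```

Emit:
move_arm --moves '[{"turn":[0,0,0],"translation":[-18.9,30.8,0],"hand":0.4},{"turn":[0,0,0],"translation":[-18.9,30.8,0],"hand":0.4},{"turn":[0,0,0],"translation":[-18.9,30.5,0],"hand":0.4},{"turn":[0,0,0],"translation":[0,0,0],"hand":0.4},{"turn":[0,0,0],"translation":[0,0,0],"hand":0.4},{"turn":[0,0,0],"translation":[0,0,0],"hand":0.4},{"turn":[0,0,0],"translation":[0,0,0],"hand":0.4}]'

```text
time_s: 40.87
eef_pos: [650.1, 77.3, 128.9]
ee_rot: [-0.0, -0.002, 1.0, -0.0]
force: [-0.2, 0.5, -0.3]
grip_width: 0.527
grip_force: 51.8
```

Run:
```python
from h import *
st(); plan(651,78,35)
im,P,k=cap("scene")
for r in comps(P,15,32,(565,730),(-10,280),60): print("orange",r[:5])
```

```text
{'time_s': 40.867, 'joints': [-0.06, 0.702, 1.214, -0.0, 1.226, -1.635], 'eef_pos': [650.112, 77.286, 128.933], 'ee_rot': [-0.0, -0.002, 1.0, -0.0], 'force': [-0.219, 0.536, -0.331], 'grip_width': 0.527, 'grip_force': 51.81}
turn [-0.0002 -0.0002  0.    ] rows 1.0 trans(after turn) [-0.9  0.7 93.9] rows 3.0
orange ([608.1, 160.2], [219.4, 91.7], 62.9, [16.7, 21.7, 24.4], 228)
orange ([701.6, 112.7], [205.1, 44.9], 77.6, [17.6, 21.8, 24.3], 159)
```

Emit:
move_arm --moves '[{"turn":[0,0,0],"translation":[0,0,30],"hand":0.4},{"turn":[0,0,0],"translation":[0,0,30],"hand":0.4},{"turn":[0,0,0],"translation":[0,0,20],"hand":0.4},{"turn":[0,0,0],"translation":[0,0,9],"hand":0.4},{"turn":[0,0,0],"translation":[0,0,2],"hand":0.4},{"turn":[0,0,0],"translation":[0,0,1],"hand":0.4},{"turn":[0,0,0],"translation":[0,0,1],"hand":0.4},{"turn":[0,0,0],"translation":[0,0,1],"hand":0.4},{"turn":[0,0,0],"translation":[0,0,0],"hand":0.4},{"turn":[0,0,0],"translation":[0,0,0],"hand":0.4}]'

```text
time_s: 41.75
eef_pos: [650.8, 78.3, 35.2]
ee_rot: [0.001, -0.002, 1.0, -0.0]
force: [-0.0, 0.3, -1.4]
grip_width: 0.528
grip_force: 51.8
```

Emit:
move_arm --moves '[{"turn":[0,0,0],"translation":[0,0,0.5],"hand":0.4},{"turn":[0,0,0],"translation":[0,0,0],"hand":0.4},{"turn":[0,0,0],"translation":[0,0,0],"hand":0.6},{"turn":[0,0,0],"translation":[0,0,0],"hand":0.75},{"turn":[0,0,0],"translation":[0,0,0],"hand":0.75},{"turn":[0,0,0],"translation":[0,0,0],"hand":0.75},{"turn":[0,0,0],"translation":[0,0,0],"hand":0.75}]'

```text
time_s: 42.33
eef_pos: [650.5, 78.3, 34.0]
ee_rot: [0.0, -0.002, 1.0, -0.0]
force: [-0.1, 0.1, 0.1]
grip_width: 0.747
grip_force: 0.0
```

Emit:
move_arm --moves '[{"turn":[0,0,0],"translation":[0,0,-15],"hand":0.75},{"turn":[0,0,0],"translation":[0,0,-40],"hand":0.85},{"turn":[0,0,0],"translation":[0,0,-40],"hand":0.85},{"turn":[0,0,0],"translation":[0,0,0],"hand":0.85},{"turn":[0,0,0],"translation":[0,0,0],"hand":0.85}]'

```text
time_s: 42.75
eef_pos: [651.5, 78.3, 131.5]
ee_rot: [0.002, -0.002, 1.0, -0.0]
force: [-0.1, 0.5, 0.0]
grip_width: 0.852
grip_force: 0.0
```

Run:
```python
from h import *
st(); im,P,k=cap("wrist"); bore(im,P,k,(370,720),(-60,200)); plan(418.5,-7.7,130,np.pi+.047)
```

```text
{'time_s': 42.75, 'joints': [-0.059, 0.7, 1.21, -0.0, 1.226, -1.634], 'eef_pos': [651.5, 78.304, 131.543], 'ee_rot': [0.002, -0.002, 1.0, -0.0], 'force': [-0.135, 0.502, 0.013], 'grip_width': 0.852, 'grip_force': 0.0}
rect ([646.0, -57.6], [76.8, 4.8], 0.1, [29.6, 35.9, 40.3], 1296) 
rect ([650.0, 79.3], [77.8, 46.8], 0.6, [39.0, 40.1, 41.0], 5716) 
  bore c [647.   79.3] d [21.9 24.9] contour px [316. 211.] z 40.1
turn [-0.0001  0.0008 -0.0421] rows 1.0 trans(after turn) [235.8 -75.   -0.7] rows 7.0
```

Yellow is placed flat in the orange tray. Red is last.

Emit:
move_arm --moves '[{"turn":[0,0,-0.042],"translation":[0,0,0],"hand":0.85},{"turn":[0,0,0],"translation":[33.7,-10.7,0],"hand":0.85},{"turn":[0,0,0],"translation":[33.7,-10.7,0],"hand":0.85},{"turn":[0,0,0],"translation":[33.7,-10.7,0],"hand":0.85},{"turn":[0,0,0],"translation":[33.7,-10.7,0],"hand":0.85},{"turn":[0,0,0],"translation":[33.7,-10.7,0],"hand":0.85},{"turn":[0,0,0],"translation":[33.7,-10.7,0],"hand":0.85},{"turn":[0,0,0],"translation":[33.6,-10.8,0],"hand":0.85},{"turn":[0,0,0],"translation":[0,0,0],"hand":0.85},{"turn":[0,0,0],"translation":[0,0,0],"hand":0.85}]'

```text
time_s: 43.63
eef_pos: [417.1, -7.8, 128.2]
ee_rot: [-0.001, -0.023, 1.0, 0.0]
force: [-0.2, -0.3, -0.5]
grip_width: 0.848
grip_force: 0.0
```

Emit:
move_arm --moves '[{"turn":[0,0,0],"translation":[0,0,0],"hand":0.85},{"turn":[0,0,0],"translation":[0,0,0],"hand":0.85}]'

```text
time_s: 43.8
eef_pos: [419.1, -7.5, 128.7]
ee_rot: [-0.0, -0.024, 1.0, 0.0]
force: [-0.5, -0.2, 1.0]
grip_width: 0.852
grip_force: 0.0
```

Run:
```python
from h import *
st(); im,P,k=cap("wrist"); bore(im,P,k,(340,560),(-100,60)); plan(418.5,-7.7,28)
c=(np.array([419,-8.,130]),pose()[1]); plan(651,180,130,np.pi+.005,c)
```

```text
{'time_s': 43.8, 'joints': [-0.299, 0.235, 1.957, 0.0, 0.95, -1.917], 'eef_pos': [419.139, -7.504, 128.652], 'ee_rot': [-0.0, -0.024, 1.0, 0.0], 'force': [-0.529, -0.152, 0.988], 'grip_width': 0.852, 'grip_force': 0.0}
rect ([418.1, -7.9], [76.9, 46.5], 2.5, [35.1, 36.2, 37.0], 5466) 
  bore c [416.2  -8. ] d [23.5 25.5] contour px [314. 213.] z 36.2
turn [ 0.0002 -0.0003 -0.    ] rows 1.0 trans(after turn) [  0.6  -0.2 100.7] rows 3.0
turn [ 0.0002 -0.0003  0.0425] rows 1.0 trans(after turn) [-232.9  186.8    0. ] rows 8.0
```

Emit:
move_arm --moves '[{"turn":[0,0,0],"translation":[0.6,-0.3,35],"hand":0.85},{"turn":[0,0,0],"translation":[0,0,35],"hand":0.85},{"turn":[0,0,0],"translation":[0,0,20.5],"hand":0.85},{"turn":[0,0,0],"translation":[0,0,10],"hand":0.85},{"turn":[0,0,0],"translation":[0,0,0],"hand":0.85},{"turn":[0,0,0],"translation":[0,0,0],"hand":0.4},{"turn":[0,0,0],"translation":[0,0,0],"hand":0.4},{"turn":[0,0,0],"translation":[0,0,0],"hand":0.4},{"turn":[0,0,0],"translation":[0,0,0],"hand":0.4},{"turn":[0,0,0],"translation":[0,0,0],"hand":0.4}]'

```text
time_s: 44.68
eef_pos: [418.6, -8.1, 29.4]
ee_rot: [0.001, -0.023, 1.0, -0.0]
force: [-0.3, 1.1, 7.5]
grip_width: 0.532
grip_force: 52.1
```

Emit:
move_arm --moves '[{"turn":[0,0,0],"translation":[0,0,-10],"hand":0.4},{"turn":[0,0,0],"translation":[0,0,-30],"hand":0.4},{"turn":[0,0,0],"translation":[0,0,-40],"hand":0.4},{"turn":[0,0,0.0425],"translation":[0,0,-20],"hand":0.4},{"turn":[0,0,0],"translation":[-29.1,23.4,0],"hand":0.4},{"turn":[0,0,0],"translation":[-29.1,23.4,0],"hand":0.4},{"turn":[0,0,0],"translation":[-29.1,23.4,0],"hand":0.4},{"turn":[0,0,0],"translation":[-29.1,23.4,0],"hand":0.4},{"turn":[0,0,0],"translation":[-29.1,23.4,0],"hand":0.4},{"turn":[0,0,0],"translation":[-29.1,23.4,0],"hand":0.4}]'

```text
time_s: 45.52
eef_pos: [592.9, 134.7, 128.6]
ee_rot: [0.0, -0.002, 1.0, -0.0]
force: [0.8, -1.0, -1.1]
grip_width: 0.525
grip_force: 51.8
```

Emit:
move_arm --moves '[{"turn":[0,0,0],"translation":[-29.1,23.4,0],"hand":0.4},{"turn":[0,0,0],"translation":[-29.1,23.4,0],"hand":0.4},{"turn":[0,0,0],"translation":[0,0,0],"hand":0.4},{"turn":[0,0,0],"translation":[0,0,0],"hand":0.4},{"turn":[0,0,0],"translation":[0,0,0],"hand":0.4},{"turn":[0,0,0],"translation":[0,0,0],"hand":0.4}]'

```text
time_s: 46.02
eef_pos: [649.2, 179.5, 128.8]
ee_rot: [-0.0, -0.002, 1.0, -0.0]
force: [-0.0, -0.6, -1.3]
grip_width: 0.533
grip_force: 51.8
```

Run:
```python
from h import *
st(); plan(651,180,35)
```

```text
{'time_s': 46.017, 'joints': [0.096, 0.744, 1.139, -0.0, 1.259, -1.478], 'eef_pos': [649.221, 179.49, 128.795], 'ee_rot': [-0.0, -0.002, 1.0, -0.0], 'force': [-0.005, -0.64, -1.341], 'grip_width': 0.533, 'grip_force': 51.819}
turn [-0.0002 -0.0005  0.    ] rows 1.0 trans(after turn) [-1.8  0.5 93.8] rows 3.0
```

Emit:
move_arm --moves '[{"turn":[0,0,0],"translation":[-1,0,30],"hand":0.4},{"turn":[0,0,0],"translation":[0,0,30],"hand":0.4},{"turn":[0,0,0],"translation":[0,0,20],"hand":0.4},{"turn":[0,0,0],"translation":[0,0,9],"hand":0.4},{"turn":[0,0,0],"translation":[0,0,2],"hand":0.4},{"turn":[0,0,0],"translation":[0,0,1],"hand":0.4},{"turn":[0,0,0],"translation":[0,0,1],"hand":0.4},{"turn":[0,0,0],"translation":[0,0,1],"hand":0.4},{"turn":[0,0,0],"translation":[0,0,0.5],"hand":0.4},{"turn":[0,0,0],"translation":[0,0,0],"hand":0.4}]'

```text
time_s: 46.85
eef_pos: [651.1, 180.3, 34.6]
ee_rot: [0.0, -0.002, 1.0, 0.0]
force: [0.7, 0.1, -1.1]
grip_width: 0.527
grip_force: 51.8
```

Emit:
move_arm --moves '[{"turn":[0,0,0],"translation":[0,0,0.5],"hand":0.4},{"turn":[0,0,0],"translation":[0,0,0],"hand":0.4},{"turn":[0,0,0],"translation":[0,0,0],"hand":0.6},{"turn":[0,0,0],"translation":[0,0,0],"hand":0.75},{"turn":[0,0,0],"translation":[0,0,0],"hand":0.75},{"turn":[0,0,0],"translation":[0,0,0],"hand":0.75},{"turn":[0,0,0],"translation":[0,0,0],"hand":0.75}]'

```text
time_s: 47.43
eef_pos: [650.9, 180.2, 33.6]
ee_rot: [0.0, -0.002, 1.0, 0.0]
force: [-0.5, -0.9, -0.3]
grip_width: 0.75
grip_force: 0.0
```

Emit:
move_arm --moves '[{"turn":[0,0,0],"translation":[0,0,-15],"hand":0.75},{"turn":[0,0,0],"translation":[0,0,-40],"hand":0.85},{"turn":[0,0,0],"translation":[0,0,-40],"hand":0.85},{"turn":[0,0,0],"translation":[20,-20,-25],"hand":0.85},{"turn":[0,0,0],"translation":[30,-25,-10],"hand":0.85},{"turn":[0,0,0],"translation":[30,-25,0],"hand":0.85},{"turn":[0,0,0],"translation":[35,-20,0],"hand":0.85},{"turn":[0,0,0],"translation":[35,-20,0],"hand":0.85},{"turn":[0,0,0],"translation":[0,0,0],"hand":0.85},{"turn":[0,0,0],"translation":[0,0,0],"hand":0.85}]'

```text
time_s: 48.27
eef_pos: [500.3, 69.0, 164.0]
ee_rot: [0.0, -0.001, 1.0, 0.0]
force: [0.6, 0.7, 0.6]
grip_width: 0.849
grip_force: 0.0
```

Run:
```python
from h import *
st(); im,P,k=cap("scene"); cv2.imwrite("pics/s9.png",cv2.resize(im,(800,500)))
for r in comps(P,28,48,(575,725),(-260,250),60): print(r[:5])
```

```text
{'time_s': 48.267, 'joints': [-0.095, 0.356, 1.677, 0.0, 1.108, -1.669], 'eef_pos': [500.282, 68.976, 163.97], 'ee_rot': [0.0, -0.001, 1.0, 0.0], 'force': [0.556, 0.709, 0.591], 'grip_width': 0.849, 'grip_force': 0.0}
([649.1, -183.5], [78.1, 49.8], 2.2, [32.0, 38.3, 40.8], 261)
([645.5, -78.0], [78.8, 49.5], 2.3, [31.4, 38.1, 41.0], 300)
([648.9, 81.5], [78.5, 48.6], 0.3, [33.1, 38.8, 41.0], 371)
([649.2, 182.5], [78.3, 49.5], -0.1, [33.3, 39.0, 41.0], 430)
```

View pics/s9.png

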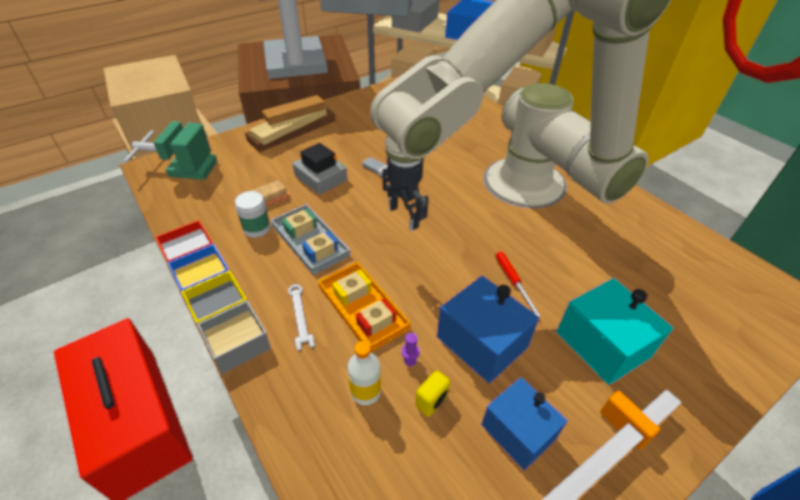

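The final view shows green (300,222) and blue (320,242) in the grey tray, and yellow (352,287) and red (376,317) in the orange tray. The box is closed at (487,325), the bystanders have not moved, and the arm is clear.

```bash
python3 -c "
from rig import finish_job
print(finish_job())"
```

```text
the job is handed in; nothing more can be done
None
```

The job is done and handed in at about 48 s: green and blue took the pin and are in the grey tray, yellow and red refused it and are in the orange tray (white and black were absent), and the gauge is back in its box with the lid fully closed.

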